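# Square a phone up to the fence and set the pusher with the slack out of its screw

### The arm

A 6-joint arm with a two-finger parallel gripper is mounted at the origin on a cart in front of the work surface, level with it; the furniture and walls round the work are solid. World frame = base frame: x ahead of the robot, y to its left, z up, the work surface at z = 0. Lengths are in mm, angles in degrees, forces in N, time in s.
With the tool pointing down it reaches from about 300 to 850 mm from the base axis. Payload 4.2 kg.
Tool frame: the origin (TCP) lies on the centre line of the jaws, within the pads' length; the fingertips stand 14 mm ahead of it and the grasp point (between the pads) lies 5 mm behind it; x points along the fingers, y is the direction in which the jaws open and shut, and the axes are right-handed (so a half turn about x gives the same grasp; the last joint's range is limited). The gripper opens to 91 mm and grips with 3 to 60 N. Pads are 32 mm wide; open, the fingers measure 118 mm over their backs; the gripper's body (76 mm by 178 mm) begins 60 mm behind the grasp point.
Start: joints at [-70.932, 18.312, 89.639, -0, 72.044, -1.146], TCP at [198.681, -539.599, 227.976] pointing down, gripper open.
Joint ranges: [-177.97, 177.97], [-48.28, 115.42], [12.27, 149.76], [-77.06, 257.06], [2.81, 150.46], [-146.56, 146.56]. Speed limits (degrees/s): [147.25, 147.25, 180, 180, 180, 180].

### API

Orientations are given as [roll, pitch, yaw] about the fixed x, y, z axes, in that order (R = Rz(yaw) Ry(pitch) Rx(roll)).
In Python, from workcell import readout, optics, env gives the robot as it stands.
- The arm moves only by the shell command python3 -m creep 'ROWS' [OPENING] [FORCE]. ROWS is JSON, a list of rows, each an object with "translation": the shift along the world's x, y, z in cm, a list of three; "delta_rot": the turn, a rotation vector about the world's x, y, z in rad, a list of three. In form: [{"translation": [dx, dy, dz], "delta_rot": [rx, ry, rz]}, ...]. A call has 1 to 5 rows; each row shifts and turns the commanded pose from where the row before left it; what a row does not reach is not made up. A row lasts 1/12 s, in which the tool goes at most 41.7 mm and 7.16 degrees, less where a joint would pass 70% of its speed; a pose out of reach is approached as far as the arm can. A call with a gripper value outside its range is refused whole. OPENING is the gripper's target within -1 to 1 (fully open at 1, half-way at 0, shut at -1), set as the call begins (- or left out, the last holds). The fingers move at their own pace and stop on an object; FORCE is the grip in N (left out, the last holds). Time passes only in rows, so rows that do not move let the fingers close. It gives the time, the measured TCP pose, the force and the opening at its end, in the units of the state.
- readout.state(): the state, without advancing time (a new reading comes with each control period).
- optics.grab_frame(name): name is "scene" or "top" or "wrist"; returns (picture, depth): 480x640x3 uint8, red, green, blue; 480x640 float32, mm along the optical axis (not along the pixel's ray), 0 where there is no reading.
- optics.camera_params(name): a dict with "mtx" (3x3 intrinsics, pixels), "R" (3x3) and "t" (3): a world point X has camera coordinates R X + t. Camera axes: x right, y down, z forward; pixel columns grow to the right and rows downward; lengths in mm; the calibration is good to about 2 mm. The wrist camera is an equidistant fisheye: a pixel r from the principal point sees the ray r / f radians off the axis. A picture is of the moment at which its call begins: read the wrist's pose just before it. camera_params takes no time and is no camera call; for the wrist camera it gives the pose at the moment of the call.
- env.job_done(): hands the job in, once; it reports no verdict.
The state is a dict: "time_s": time; "qpos": joint angles; "qvel": joint speeds; "effort": joint torques, N m; "ee_pos": TCP position; "ee_rot": TCP orientation; "force": force on the tool from outside, world axes, zero at the start; "torque": the same for the moment, N m; "gripper_width": finger opening in mm.
Only numpy, scipy, OpenCV 4.12 (cv2) and the standard library are available. Lean on these libraries where they do the work, as an engineer would, in place of code of your own. Each camera call takes 0.05 s, during which the arm holds its last target.

### The job

Using only the crank, wind the pusher forward (clockwise) until the phone sits fully home and square against the end fence, pressed there for a moment firmly but gently. Then wind the pusher back a few millimetres past the index pointer and bring it forward again to stop with its own pointer opposite the index, arriving forwards so that the slack in the crank is taken up on the forward side. Let go and leave it so, with the phone still home and the things around undisturbed.

Things in the scene. Friction and masses are not known exactly. Their poses are not given: they have to be found in the camera images.
- fixture: Screw-driven alignment fixture: plate 160 (x) x 255 (y) x 12 mm fixed to the bench, y from -152 to +102 mm. Origin on the bench below the bed; bed top z 12. +y is forward: grey gearbox (74 x 80, top z 50) at the -y end, steel end fence (150 long, 14 thick, top z 32) at the +y end, clamped by hand: its inner face is anywhere from y 82 to 85 mm, so home must be felt.
- crank_pivot (a point): The crank's upright axis, at fixture (0, -95, 60) mm, on the gearbox. The dark crank arm (8 mm thick, top at z 65 mm) turns about it. Clockwise from above drives the pusher forward, anticlockwise back, 4.0 mm of travel per rad (25 mm a turn).
- crank_grip: Black upright grip of the crank, 16 mm thick, 42 tall, spinning freely on its pin 35 mm from crank_pivot; origin on its axis at its foot (z 66.5 mm; top 108.5). Can be pinched from above and carried round in a circle without turning the gripper. It resists with about 0.3 N, near nothing while the slack runs; each newton between pusher and phone adds about 0.11 N.
- slack (a joint): Worn coupling: angle of the crank against its screw shaft, rad, clockwise from above positive. Free from -0.5 to +0.5 (lost motion, the pusher stands still); it drives only at the ends: +0.5 while the crank drives forward, -0.5 while it pulls back. Starts anywhere between.
- push_plate: The pusher's steel plate, 110 (x) x 8 (y) x 20 mm, 1 mm over the bed, on stiff rubber buffers (40 N/mm: with the phone home, 0.01 rad more crank adds 1.5 N) on a dark crosshead. Origin: foot of the middle of its front (+y) face; axes as fixture. Slides along fixture y only, stays where left; its face goes from fixture y -21 to +19 mm and meets the seated phone at +11 to +14 mm.
- pusher_tip (a point): Tip of the small steel cone on the -x end of the pusher's crosshead, 16 mm behind the plate's front face; moves with the pusher. Axes as the fixture's.
- index_tip (a point): Tip of the dark cone of the index, a small clamp on the rail along the plate's -x edge, pointing to +x. Stands at another place along y each time, 6 to 19 mm behind where pusher_tip is when the phone is home; not to be moved. Axes as the fixture's. The tips are opposite when their fixture y is equal.
- phone: Closed black phone, 144 (x) x 71 (y) x 8 mm, loose and a little askew on the bed, 4 to 8 mm short of the fence. Origin: middle of its underside. Home, its middle is at fixture y 46.5 to 49.5 mm, long edges parallel to fixture x. It slides with under 2 N; 8 to 20 N from the pusher (5 at the least, for a moment) seats it, over 25 N may break it.
- loupe: Black bench loupe, 35 mm wide, 34 tall, standing off the fence end; origin under its middle. Bystander.
- screw_dish: Round metal dish of screws, 67 mm wide, 14 tall, off the fence end; origin under its middle. Bystander.
- screwdriver: Small screwdriver, 160 mm long, 12 thick, lying beyond the fence end; origin under its middle. Bystander.
- tape_black: Roll of black tape, 70 mm wide, 18 tall, to the right of the gearbox; origin under its middle. Bystander.

How it is judged:
By the outcome, as a careful person would: the job done as asked, in the order asked, and still so for the second after the job is handed in, with the robot touching nothing.
It also fails if it takes over 72 s, if anything falls off the work surface, if the arm or the gripper's body presses on something with over 40 N, if the wrist force passes 120 N, or if a joint passes its speed limit or range.

## Working session

There is one attempt and no reset: what is moved stays moved. The work goes in short steps, Python scripts to look and compute and a shell command to move; the robot and the scene stay as the last step left them, time stands still between calls to the robot, and variables do not carry over. Pictures are saved under pics/ and viewed, and the job is handed in when it is done.

```bash
ls; mkdir -p pics; python3 - <<'E'
from workcell import readout, optics, env
import cv2,numpy as np
print(readout.state())
for n in ("scene","top"):
    p,d=optics.grab_frame(n); cv2.imwrite(f"pics/{n}0.png",p[:,:,::-1]); np.save(f"pics/{n}0d.npy",d)
    c=optics.camera_params(n); print(n,c)
E
```

```text
pics
{'time_s': 0.0, 'qpos': array([-7.09332238e+01,  1.83518347e+01,  8.97076707e+01, -6.28380990e-04,
        7.20439226e+01, -1.14542522e+00]), 'qvel': array([ 0.06902606, -0.09873597, -0.02722746, -0.060534  ,  0.01706741,
       -0.00378947]), 'effort': array([-1.29052671e-03, -4.12460876e+01, -2.31976479e+01,  7.24561675e-02,
        4.57597047e-02, -1.54539962e-04]), 'ee_pos': array([ 198.50273805, -539.12507642,  227.10975696]), 'ee_rot': array([-90.81447501,  89.89657032, 109.39792062]), 'force': array([-0.32890809, -0.09722714, -0.45150281]), 'torque': array([ 0.0028215 ,  0.00850026, -0.02899405]), 'gripper_width': 91.43912458932688}
scene {'mtx': array([[508.97588446,   0.        , 324.08093972],
       [  0.        , 508.97588446, 241.00585354],
       [  0.        ,   0.        ,   1.        ]]), 'R': array([[-0.67405731, -0.7384316 ,  0.01911843],
       [-0.45459581,  0.39428735, -0.79867399],
       [ 0.58222795, -0.5470432 , -0.60146018]]), 't': array([307.93042679, 276.82442002, 780.84272494])}
top {'mtx': array([[447.98076989,   0.        , 318.28266471],
       [  0.        , 447.98076989, 237.14747412],
       [  0.        ,   0.        ,   1.        ]]), 'R': array([[ 0.01324833, -0.99990014, -0.00491927],
       [-0.98503696, -0.01220563, -0.17191046],
       [ 0.17183325,  0.00712319, -0.9851003 ]]), 't': array([  3.86989429, 450.77447713, 845.84313772])}
```

View pics/scene0.png

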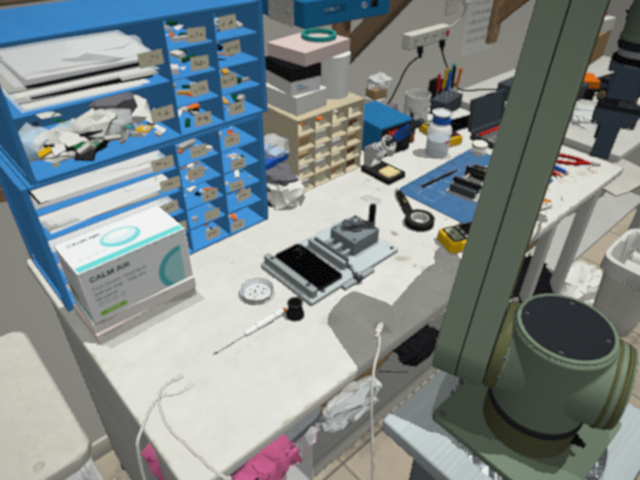

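View pics/top0.png

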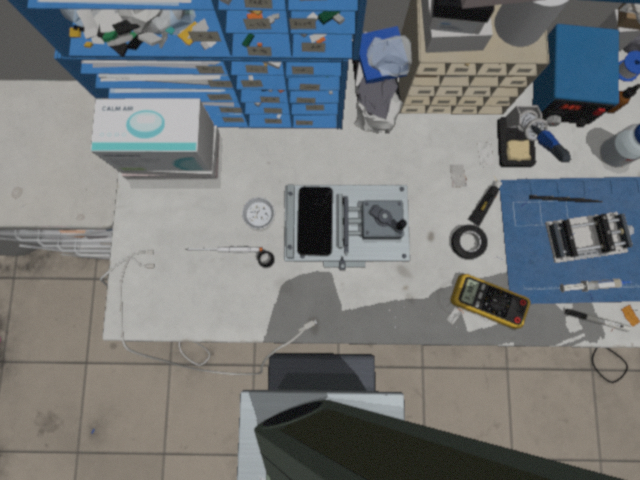

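```bash
cat > h.py <<'E'
from workcell import readout, optics, env
import cv2,numpy as np
def ray(n,u,v,c=None):
    c=c or optics.camera_params(n); K=c['mtx'];R=c['R'];t=c['t']
    x=(u-K[0,2])/K[0,0]; y=(v-K[1,2])/K[1,1]
    if n=='wrist':
        r=np.hypot(x,y); k=np.sin(r)/r if r>1e-9 else 1; d=np.array([x*k,y*k,np.cos(r)])
    else: d=np.array([x,y,1.])
    return -R.T@t, R.T@d
def onz(n,u,v,z,c=None):
    o,d=ray(n,u,v,c); return o+d*(z-o[2])/d[2]
def proj(n,X,c=None):
    c=c or optics.camera_params(n);K=c['mtx']; p=c['R']@np.asarray(X,float)+c['t']
    if n=='wrist':
        th=np.arctan2(np.hypot(p[0],p[1]),p[2]); s=th/max(np.hypot(p[0],p[1]),1e-9)
        return np.array([K[0,2]+K[0,0]*p[0]*s,K[1,2]+K[1,1]*p[1]*s])
    return np.array([K[0,0]*p[0]/p[2]+K[0,2],K[1,1]*p[1]/p[2]+K[1,2]])
def crop(im,x0,y0,x1,y1,s,f):
    cv2.imwrite(f,cv2.resize(im[y0:y1,x0:x1],None,fx=s,fy=s,interpolation=cv2.INTER_CUBIC))
E
python3 - <<'E'
from h import *
im=cv2.imread('pics/top0.png'); crop(im,270,170,430,280,5,'pics/top0c.png')
im=cv2.imread('pics/scene0.png'); crop(im,255,195,415,315,5,'pics/scene0c.png')
E
```

```text
(no output)
```

View pics/top0c.png

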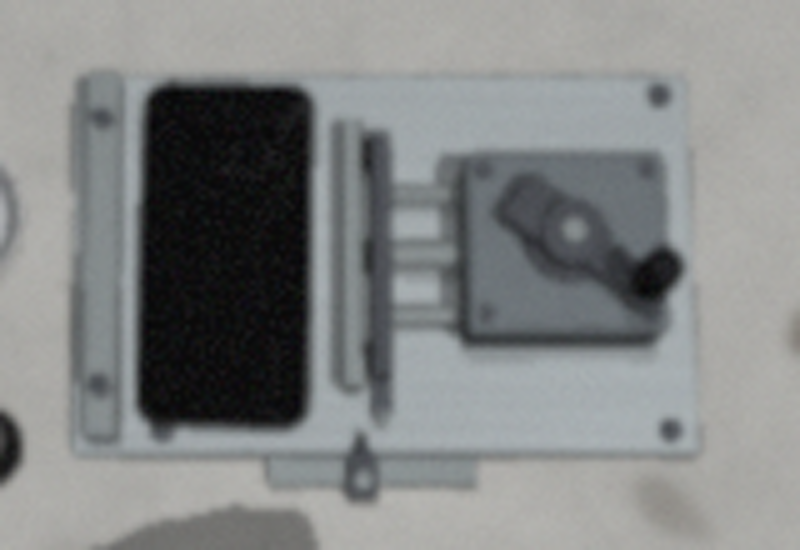

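View pics/scene0c.png

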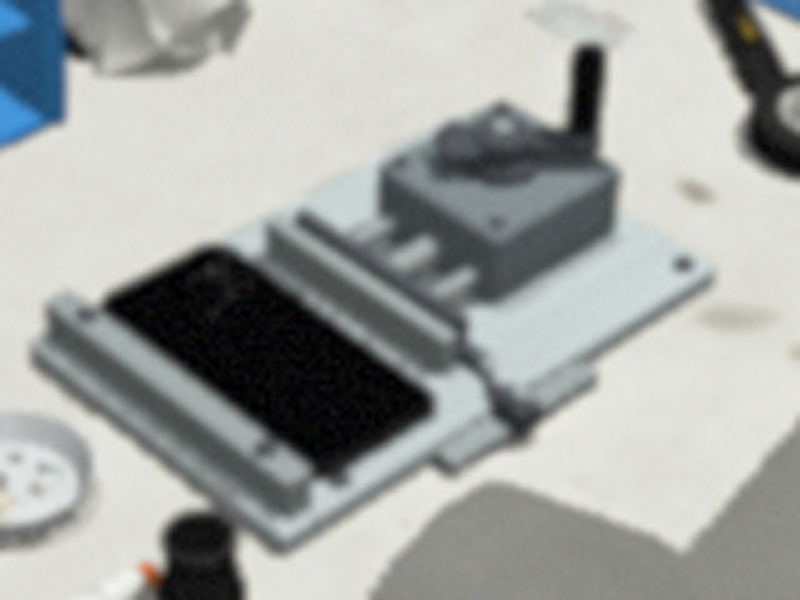

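```bash
python3 - <<'E'
from h import *
T=lambda u,v,z:onz('top',270+u/5,170+v/5,z)
o,_=ray('top',0,0);print('cam',o)
cs=[T(72,455,12),T(78,76,12),T(686,76,12),T(697,454,12)]
for c in cs: print(np.round(c,1))
print('len', [np.round(np.linalg.norm(cs[i]-cs[(i+1)%4]),1) for i in range(4)])
print('pivot',T(575,230,65)); 
for z in(66.5,90,108.5): print('grip top',T(662,266,z),T(648,283,z))
print('index',T(360,435,25),'ptip',T(380,422,25))
d=np.load('pics/top0d.npy');print(d[170+266//5-2:170+266//5+4,270+662//5-3:270+662//5+4])
S=lambda u,v,z:onz('scene',255+u/5,195+v/5,z)
print('scene: corners',S(35,365,12),S(282,550,8),S(712,275,12))
print('pivot',S(503,122,65),'grip top',S(590,50,108.5),'foot',S(582,130,66.5))
E
```

```text
cam [298.6342737    3.34639622 910.75221171]
[405.7  77.6  12. ]
[564.2  79.3  12. ]
[ 567.2 -173.3   12. ]
[ 409.3 -174.5   12. ]
len [np.float64(158.5), np.float64(252.6), np.float64(157.9), np.float64(252.1)]
pivot [ 489.20506787 -118.8081985    65.        ]
grip top [ 475.10772236 -151.82763979   66.5       ] [ 468.37985177 -146.33267465   66.5       ]
grip top [ 470.19553381 -147.50832644   90.        ] [ 463.65493541 -142.16631522   90.        ]
grip top [ 466.32849176 -144.10801594  108.5       ] [ 459.93532041 -138.88641524  108.5       ]
index [413.59910831 -38.00311733  25.        ] ptip [418.9197992  -45.95124702  25.        ]
[[823.38257 818.90814 820.167   818.457   817.19965 816.9681  816.2892 ]
 [820.5507  818.6421  817.6977  817.4451  819.23975 817.4255  816.77515]
 [821.1816  815.95807 817.6462  817.3542  818.1908  815.34094 816.8478 ]
 [822.01935 818.1624  814.84296 815.3386  815.9793  817.5836  819.56537]
 [822.64136 817.3524  814.83014 816.5992  817.1059  818.1063  818.4193 ]
 [824.2097  820.5059  817.5639  819.9467  817.6035  818.629   818.2777 ]]
scene: corners [545.57176975  91.30925005  12.        ] [400.96649364  83.71649599   8.        ] [ 402.60896746 -164.38231074   12.        ]
pivot [ 491.41707572 -121.66844746   65.        ] grip top [ 462.00331158 -140.03301532  108.5       ] foot [ 463.54993312 -141.40281474   66.5       ]
```

```bash
python3 - <<'E'
from h import *
p,d=optics.grab_frame('wrist'); cv2.imwrite('pics/w0.png',p[:,:,::-1])
c=optics.camera_params('wrist');print(c, -c['R'].T@c['t'])
print(readout.state()['ee_pos'])
E
```

```text
{'mtx': array([[371.64829954,   0.        , 320.27378689],
       [  0.        , 371.64829954, 244.6906402 ],
       [  0.        ,   0.        ,   1.        ]]), 'R': array([[ 3.45589257e-01, -9.38385841e-01, -2.79980257e-04],
       [-9.02444463e-01, -3.32434501e-01,  2.74009661e-01],
       [-2.57219862e-01, -9.44421286e-02, -9.61726898e-01]]), 't': array([-575.48742524,  -31.43671102,  391.19343612])} [ 271.13510734 -513.53475824  384.67408741]
[ 198.54385869 -539.26395524  227.34405714]
```

View pics/w0.png

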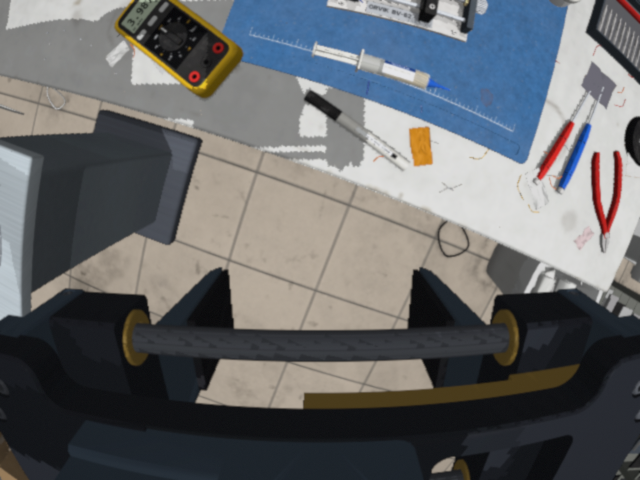

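```bash
R='x'; python3 -m creep '[{"translation":[1.3,2,0],"delta_rot":[0,0,0.0615]},{"translation":[1.3,2,0],"delta_rot":[0,0,0.0615]},{"translation":[1.3,2,0],"delta_rot":[0,0,0.0615]},{"translation":[1.3,2,0],"delta_rot":[0,0,0.0615]},{"translation":[1.3,2,0],"delta_rot":[0,0,0.0615]}]'
python3 -m creep '[{"translation":[1.3,2,0],"delta_rot":[0,0,0.0615]},{"translation":[1.3,2,0],"delta_rot":[0,0,0.0615]},{"translation":[1.3,2,0],"delta_rot":[0,0,0.0615]},{"translation":[1.3,2,0],"delta_rot":[0,0,0.0615]},{"translation":[1.3,2,0],"delta_rot":[0,0,0.0615]}]'
```

```text
time_s: 0.57
ee_pos: [264.0, -438.5, 227.7]
ee_rot: [-106.4, 90.0, 111.5]
force: [0.8, 0.6, 0.4]
gripper_width: 91.4
time_s: 0.98
ee_pos: [329.0, -338.4, 227.8]
ee_rot: [-110.8, 90.0, 124.8]
force: [0.7, -0.8, -0.0]
gripper_width: 91.4
```

```bash
python3 -m creep '[{"translation":[1.3,2,0],"delta_rot":[0,0,0.0615]},{"translation":[1.3,2,0],"delta_rot":[0,0,0.0615]},{"translation":[1.3,2,0],"delta_rot":[0,0,0.0615]},{"translation":[1.3,2,0],"delta_rot":[0,0,0.0615]},{"translation":[1.3,2,0],"delta_rot":[0,0,0.0615]}]'
python3 -m creep '[{"translation":[1.3,2,-0.5],"delta_rot":[0,0,0.0615]},{"translation":[1.3,2,-0.5],"delta_rot":[0,0,0.0615]},{"translation":[1.3,2,-0.5],"delta_rot":[0,0,0.0615]},{"translation":[1.3,2,-0.5],"delta_rot":[0,0,0.0615]},{"translation":[1.3,1.8,-0.5],"delta_rot":[0,0,0.0615]}]'
python3 - <<'E'
from h import *
s=readout.state();print(s['ee_pos'],s['ee_rot'],s['force'],s['qpos'],s['time_s'])
c=optics.camera_params('wrist');p,d=optics.grab_frame('wrist'); cv2.imwrite('pics/w1.png',p[:,:,::-1])
np.savez('pics/w1.npz',d=d,**c); print(-c['R'].T@c['t'])
E
```

```text
time_s: 1.4
ee_pos: [394.0, -238.4, 227.8]
ee_rot: [-109.6, 90.0, 143.7]
force: [0.3, -0.3, -0.1]
gripper_width: 91.3
time_s: 1.82
ee_pos: [458.9, -140.3, 202.6]
ee_rot: [-124.4, 90.0, 146.4]
force: [0.1, 0.1, -0.8]
gripper_width: 91.4
[ 458.94938666 -140.27666295  202.56099622] [-124.44544895   89.97386863  146.43462595] [ 0.0724286   0.08504347 -0.81953207] [-1.83733293e+01  1.08746579e+01  1.03841625e+02  7.53693804e-03
  6.53089350e+01 -1.92565541e+01] 1.8167
[457.7014504  -63.74734581 359.94444773]
```

View pics/w1.png

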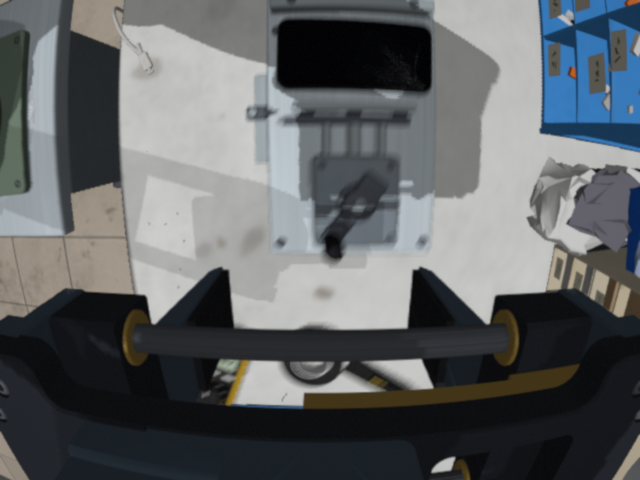

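```bash
python3 - <<'E'
from h import *
c=dict(np.load('pics/w1.npz'));im=cv2.imread('pics/w1.png')
W=lambda u,v,z:np.round(onz('wrist',u,v,z,c),1)
print('corner holes',W(281,242,12),W(421,241,12))
print('pivot',W(360,200,65))
print('griptop',W(333,250,108.5))
print('tcp proj',proj('wrist',[458.95,-140.28,108.5],c), proj('wrist',[458.95,-140.28,202],c))
crop(im,230,0,450,275,3,'pics/w1c.png')
crop(im,230,85,330,145,8,'pics/w1d.png')
E
```

```text
corner holes [ 420.8 -160.9   12. ] [ 559.3 -157.7   12. ]
pivot [ 490.3 -110.    65. ]
griptop [ 467.8 -139.3  108.5]
tcp proj [320.48428513 251.1705561 ] [320.526553   309.06108657]
```

View pics/w1c.png

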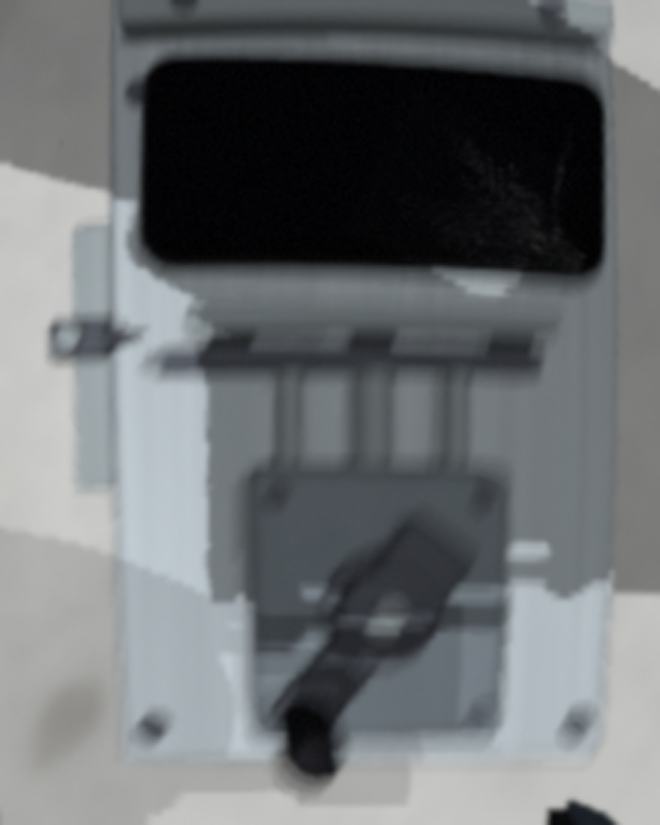

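View pics/w1d.png

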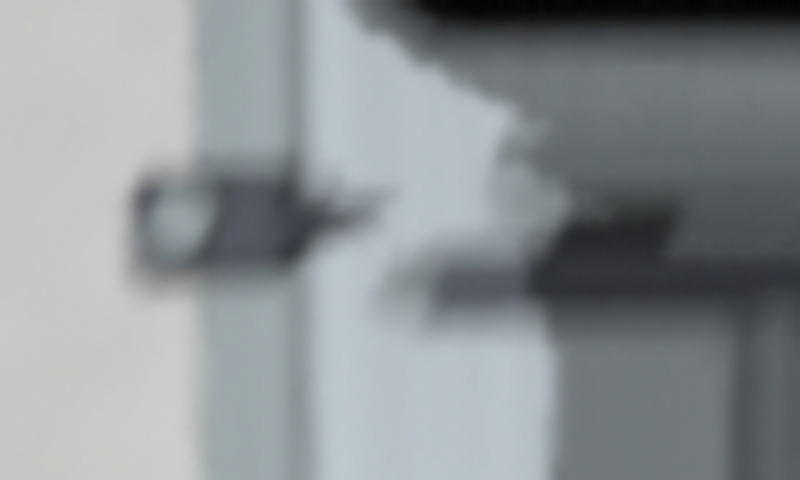

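```bash
cat >> h.py <<'E'
def wr(tag):
    s=readout.state();c=optics.camera_params('wrist');p,d=optics.grab_frame('wrist'); cv2.imwrite(f'pics/{tag}.png',p[:,:,::-1])
    np.savez(f'pics/{tag}.npz',d=d,**c); print(np.round(s['time_s'],2),np.round(s['ee_pos'],2),np.round(s['force'],2),np.abs(s['qvel']).max().round(2),np.round(s['gripper_width'],2))
    return s,c,p[:,:,::-1]
E
python3 - <<'E'
from h import *
s,c,im=wr('w2')
crop(im,230,0,450,275,3,'pics/w2c.png')
crop(im,230,85,330,145,8,'pics/w2d.png')
T=lambda u,v,z:onz('top',270+u/5,170+v/5,z)
print(T(658,95,12),T(671,430,12))
E
```

```text
1.87 [ 460.63 -137.71  201.62] [ 1.94  2.21 -0.82] 3.16 91.24
[ 558.88175866 -161.56276145   12.        ] [ 418.90527234 -164.19208433   12.        ]
```

View pics/w2c.png

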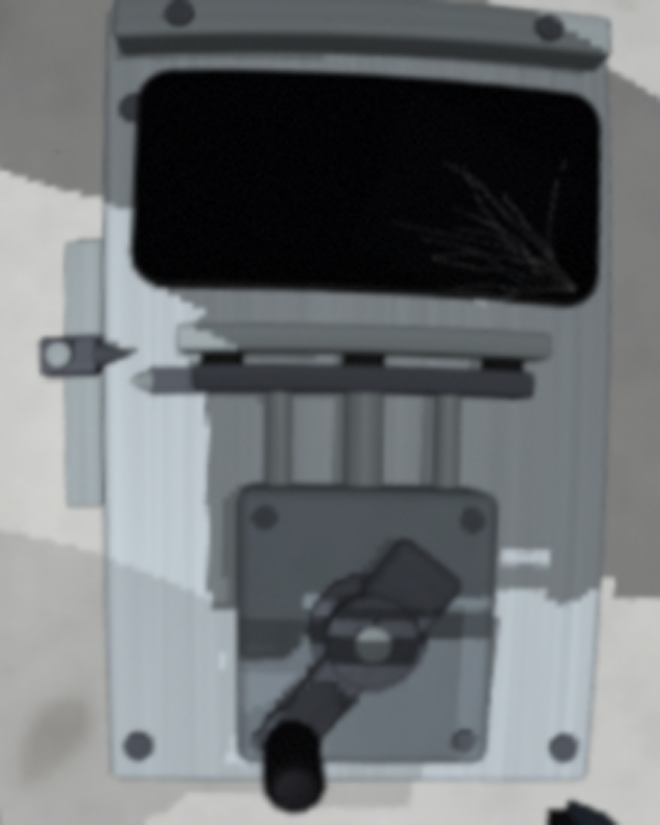

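View pics/w2d.png

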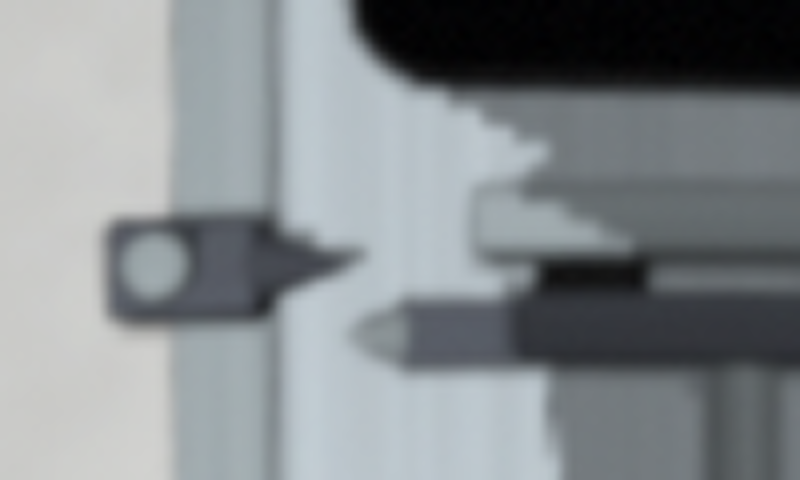

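```bash
python3 -m creep '[{"translation":[0,0,0],"delta_rot":[0,0,0]},{"translation":[0,0,0],"delta_rot":[0,0,0]},{"translation":[0,0,0],"delta_rot":[0,0,0]}]'; python3 - <<'E'
from h import *
s,c,im=wr('w3')
crop(im,230,0,450,275,3,'pics/w3c.png')
crop(im,230,85,330,145,8,'pics/w3d.png')
print(s['ee_rot'])
E
```

```text
time_s: 2.17
ee_pos: [458.3, -142.3, 203.2]
ee_rot: [24.8, 90.0, -64.6]
force: [-0.6, -1.0, 0.1]
gripper_width: 91.1
2.17 [ 458.27 -142.31  203.16] [-0.6  -0.97  0.12] 0.29 91.08
[ 24.80341848  89.97901905 -64.59338418]
```

View pics/w3c.png

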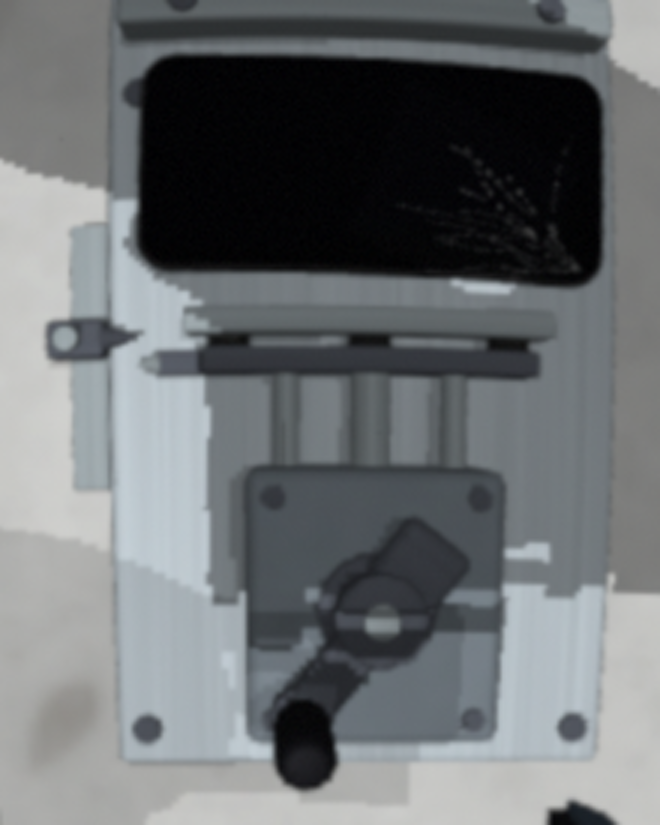

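View pics/w3d.png

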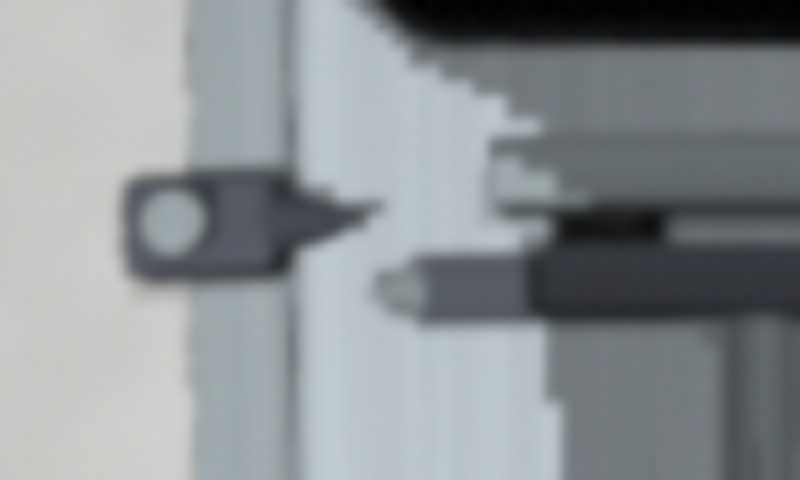

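```bash
python3 - <<'E'
from h import *
c=dict(np.load('pics/w3.npz'));
W=lambda u,v,z:np.round(onz('wrist',230+u/3,v/3,z,c),1)
D=lambda u,v,z:np.round(onz('wrist',230+u/8,85+v/8,z,c),1)
print('cam',-c['R'].T@c['t'])
print('holes',W(147,728,12),W(571,727,12))
print('corners',W(123,760,12),W(593,759,12))
print('pivot',W(381,622,65))
print('griptop',W(305,758,108.5))
for z in(20,30): print('idx',D(382,207,z),'pt',D(370,288,z))
print('tcp proj',proj('wrist',[458.3,-142.3,108.5],c))
print('depth',[c['d'][int(v),int(u)] for u,v in((357,208),(279,241),(331,252),(251,112),(280,121))])
E
```

```text
cam [457.32057001 -65.71082009 360.48615029]
holes [ 418.1 -163.8   12. ] [ 558.2 -161.9   12. ]
corners [ 409.9 -174.8   12. ] [ 567. -173.   12.]
pivot [ 487.6 -118.5   65. ]
griptop [ 466.3 -143.6  108.5]
idx [418.7 -37.8  20. ] pt [417.4 -47.2  20. ]
idx [419.8 -38.6  30. ] pt [418.5 -47.7  30. ]
tcp proj [320.4504868  250.78658815]
depth [np.float32(291.18503), np.float32(359.04208), np.float32(262.61737), np.float32(314.1392), np.float32(320.59723)]
```

```bash
python3 -m creep '[{"translation":[0.15,-0.04,-2.3],"delta_rot":[0,0,0]},{"translation":[0.15,-0.04,-2.3],"delta_rot":[0,0,0]},{"translation":[0.15,-0.04,-2.3],"delta_rot":[0,0,0]},{"translation":[0.15,-0.04,-2.3],"delta_rot":[0,0,0]},{"translation":[0.14,-0.04,-2.3],"delta_rot":[0,0,0]}]' -0.4 12; python3 -m creep '[{"translation":[0,0,0],"delta_rot":[0,0,0]},{"translation":[0,0,0],"delta_rot":[0,0,0]},{"translation":[0,0,0],"delta_rot":[0,0,0]}]';  python3 - <<'E'
from h import *
s,c,im=wr('w4')
E
```

```text
time_s: 2.63
ee_pos: [465.9, -144.4, 87.4]
ee_rot: [67.5, 89.9, -21.9]
force: [-0.4, -0.2, 0.7]
gripper_width: 60.7
time_s: 2.88
ee_pos: [466.8, -144.3, 89.2]
ee_rot: [70.3, 89.9, -19.0]
force: [-0.5, -0.1, 0.6]
gripper_width: 40.9
2.88 [ 466.76 -144.28   89.17] [-0.5  -0.12  0.57] 0.87 40.91
```

View pics/w4.png

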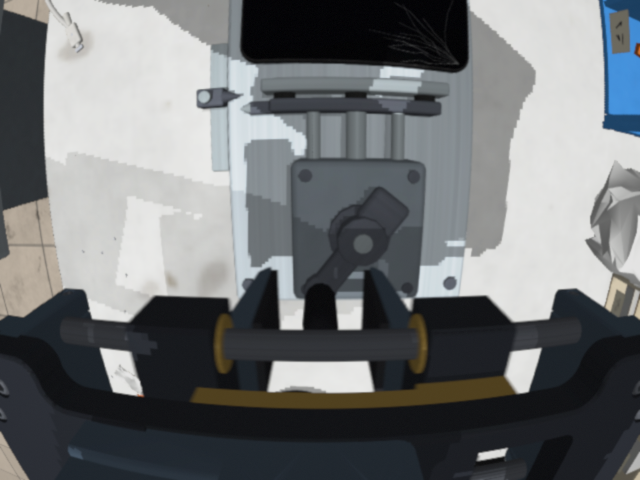

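```bash
for i in 1 2; do python3 -m creep '[{"translation":[0,0,0],"delta_rot":[0,0,0]},{"translation":[0,0,0],"delta_rot":[0,0,0]},{"translation":[0,0,0],"delta_rot":[0,0,0]},{"translation":[0,0,0],"delta_rot":[0,0,0]}]' -1 12; done; python3 - <<'E'
from h import *
s,c,im=wr('w5'); crop(im,190,60,480,310,2.7,'pics/w5c.png')
E
```

```text
time_s: 3.27
ee_pos: [466.4, -143.8, 88.7]
ee_rot: [64.1, 89.9, -25.2]
force: [-0.7, -0.6, 3.4]
gripper_width: 15.7
time_s: 3.6
ee_pos: [466.5, -143.9, 88.5]
ee_rot: [57.4, 89.9, -31.9]
force: [-1.4, -1.8, 6.3]
gripper_width: 15.4
3.6 [ 466.47 -143.91   88.55] [-1.36 -1.79  6.27] 0.05 15.44
```

View pics/w5c.png

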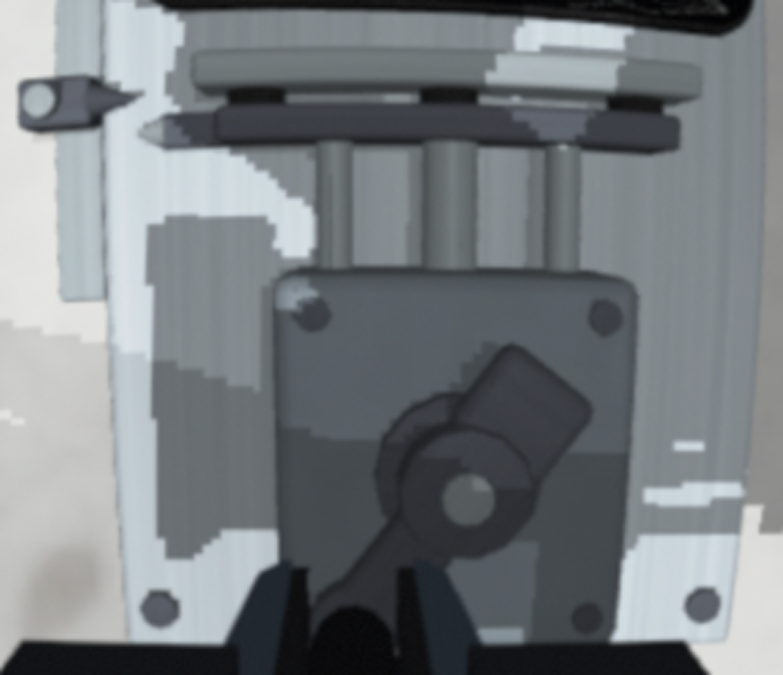

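```bash
cat >> h.py <<'E'
def plan(cx,cy,th0,dth,n,r=35.,start=None):
    a=th0+dth*np.arange(n+1); P=np.c_[cx+r*np.cos(a),cy+r*np.sin(a)]
    if start is not None: P[0]=start
    d=np.round(np.diff(P,axis=0)/10,2)
    for i in range(0,n,5): print(' '.join('[%.2f,%.2f]'%tuple(x) for x in d[i:i+5]))
    print('end th',np.degrees(a[-1]),a[-1])
E
python3 - <<'E'
from h import *
c=dict(np.load('pics/w5.npz'))
print(onz('wrist',190+468/2.7,60+498/2.7,65,c))
plan(0,0,np.radians(229.5),-0.1,10)
E
```

```text
[ 487.99568413 -118.64792815   65.        ]
[-0.25,0.24] [-0.23,0.26] [-0.20,0.29] [-0.17,0.30] [-0.14,0.32]
[-0.11,0.33] [-0.07,0.34] [-0.04,0.35] [-0.00,0.35] [0.03,0.35]
end th 172.2042204869177 3.0055306333269867
```

```bash
python3 -m creep '[{"translation":[-0.25,0.24,0.02],"delta_rot":[0,0,0]},{"translation":[-0.23,0.26,0.02],"delta_rot":[0,0,0]},{"translation":[-0.20,0.29,0],"delta_rot":[0,0,0]},{"translation":[-0.17,0.30,0],"delta_rot":[0,0,0]},{"translation":[-0.14,0.32,0],"delta_rot":[0,0,0]}]'; python3 -m creep '[{"translation":[-0.11,0.33,0],"delta_rot":[0,0,0]},{"translation":[-0.07,0.34,0],"delta_rot":[0,0,0]},{"translation":[-0.04,0.35,0],"delta_rot":[0,0,0]},{"translation":[0,0.35,0],"delta_rot":[0,0,0]},{"translation":[0.03,0.35,0],"delta_rot":[0,0,0]}]'; python3 - <<'E'
from h import *
s,c,im=wr('w6'); crop(im,190,60,480,310,2.7,'pics/w6c.png')
E
```

```text
time_s: 4.07
ee_pos: [455.2, -129.4, 88.6]
ee_rot: [-74.4, 89.9, -163.7]
force: [-3.1, -2.4, 7.1]
gripper_width: 15.4
time_s: 4.48
ee_pos: [452.6, -111.6, 88.6]
ee_rot: [-105.5, 89.8, 165.2]
force: [-3.3, -0.3, 8.8]
gripper_width: 15.5
4.48 [ 452.62 -111.6    88.55] [-3.27 -0.26  8.78] 5.18 15.51
```

View pics/w6c.png

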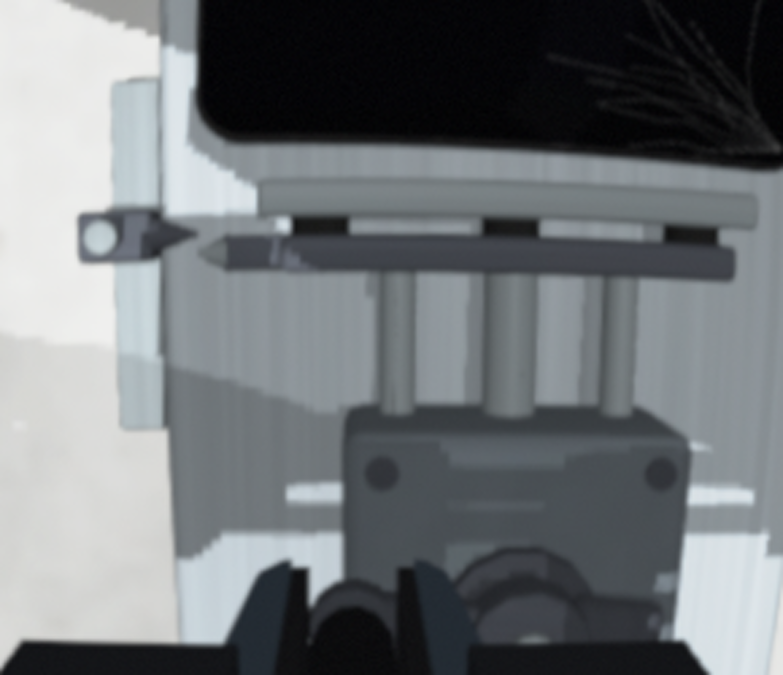

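```bash
python3 - <<'E'
from h import *
plan(487.8,-117.3,np.radians(171),-0.15,10,start=(454.3,-112.3))
E
```

```text
[0.01,0.56] [0.20,0.49] [0.27,0.45] [0.33,0.41] [0.39,0.35]
[0.44,0.29] [0.47,0.22] [0.50,0.15] [0.52,0.07] [0.52,-0.01]
end th 85.05633073037652 1.4845130209103035
```

```bash
python3 -m creep '[{"translation":[0.01,0.56,0.02],"delta_rot":[0,0,0]},{"translation":[0.20,0.49,0.02],"delta_rot":[0,0,0]},{"translation":[0.27,0.45,0.02],"delta_rot":[0,0,0]},{"translation":[0.33,0.41,0],"delta_rot":[0,0,0]},{"translation":[0.39,0.35,0],"delta_rot":[0,0,0]}]'; python3 -m creep '[{"translation":[0.44,0.29,0],"delta_rot":[0,0,0]},{"translation":[0.47,0.22,0],"delta_rot":[0,0,0]},{"translation":[0.50,0.15,0],"delta_rot":[0,0,0]},{"translation":[0.52,0.07,0],"delta_rot":[0,0,0]},{"translation":[0.52,-0.01,0],"delta_rot":[0,0,0]}]'; python3 - <<'E'
from h import *
s,c,im=wr('w7'); s,c,im=wr('w7'); crop(im,190,60,480,310,2.7,'pics/w7c.png')
p,d=optics.grab_frame('top');cv2.imwrite('pics/top7.png',p[:,:,::-1]);crop(p[:,:,::-1],270,170,430,280,5,'pics/top7c.png')
E
```

```text
time_s: 4.95
ee_pos: [465.5, -88.5, 88.7]
ee_rot: [-123.9, 89.8, 146.8]
force: [-3.2, 3.2, 5.2]
gripper_width: 15.1
time_s: 5.37
ee_pos: [491.6, -81.1, 88.9]
ee_rot: [162.2, 89.9, 72.8]
force: [-1.5, 3.5, 2.2]
gripper_width: 15.6
5.37 [491.61 -81.13  88.85] [-1.46  3.47  2.2 ] 8.04 15.64
5.42 [493.12 -81.49  88.97] [1.19 5.63 1.21] 0.86 15.78
```

View pics/w7c.png

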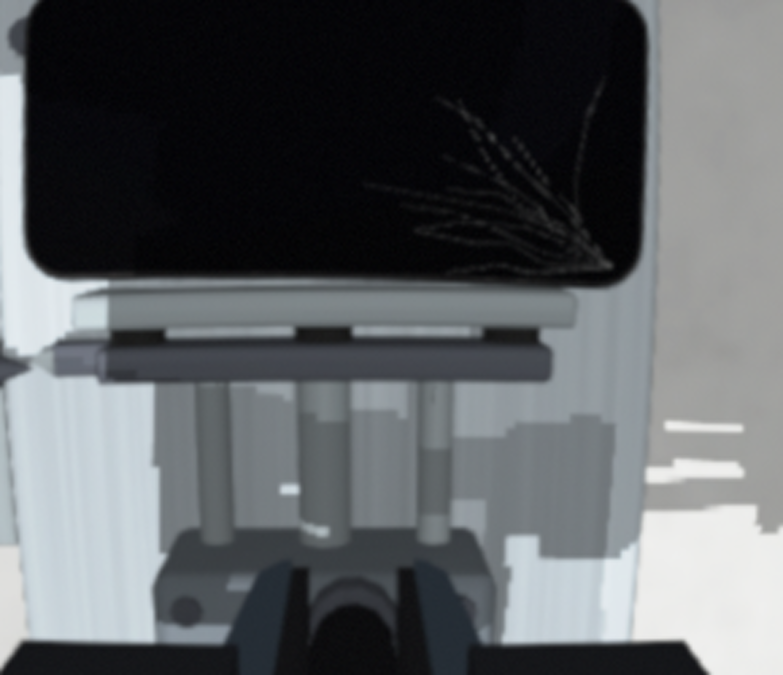

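View pics/top7c.png

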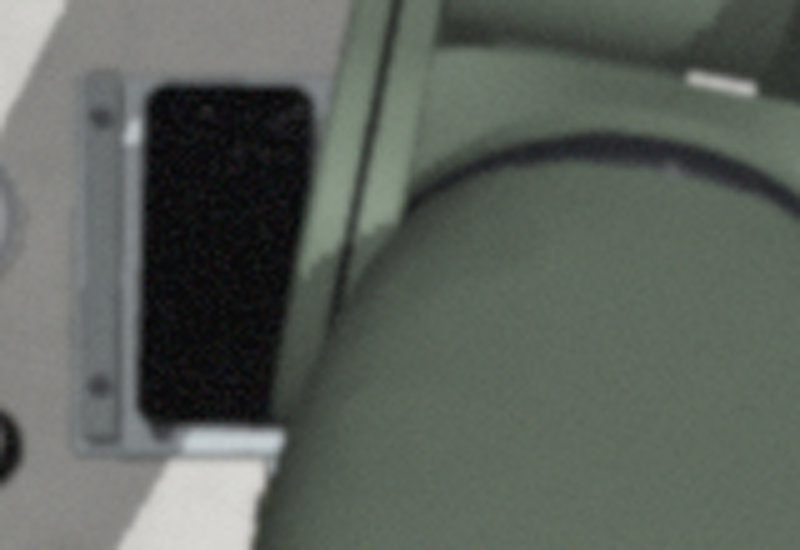

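```bash
python3 - <<'E'
from h import *
from scipy.optimize import least_squares as L
P=np.array([(466.47,-143.91),(455.2,-129.4),(452.62,-111.6),(465.5,-88.5),(491.6,-81.1),(493.12,-81.49)])
f=lambda p:np.hypot(P[:,0]-p[0],P[:,1]-p[1])-35
r=L(f,[488,-118]);print(r.x,f(r.x))
f2=lambda p:np.hypot(P[:,0]-p[0],P[:,1]-p[1])-p[2]
r=L(f2,[488,-118,35]);print(r.x,r.fun)
plan(487.4,-116,np.radians(85),-0.15,10,start=(490.8,-82.5))
E
```

```text
[ 487.39358963 -115.88090733] [-0.02248381 -0.08305455  0.03610571  0.0577146   0.03434605 -0.1356015 ]
[ 487.29227549 -115.82392859   34.91702917] [ 0.0457305  -0.07131407  0.01158747  0.03293999  0.07307953 -0.09202343]
[0.48,0.05] [0.50,-0.16] [0.47,-0.23] [0.43,-0.30] [0.38,-0.36]
[0.32,-0.41] [0.26,-0.46] [0.18,-0.49] [0.11,-0.51] [0.03,-0.52]
end th -0.943669269623479 -0.01647013580481982
```

```bash
python3 -m creep '[{"translation":[0.48,0.05,0],"delta_rot":[0,0,0]},{"translation":[0.50,-0.16,0],"delta_rot":[0,0,0]},{"translation":[0.47,-0.23,0],"delta_rot":[0,0,0]},{"translation":[0.43,-0.30,0],"delta_rot":[0,0,0]},{"translation":[0.38,-0.36,0],"delta_rot":[0,0,0]}]'; python3 -m creep '[{"translation":[0.32,-0.41,0],"delta_rot":[0,0,0]},{"translation":[0.26,-0.46,0],"delta_rot":[0,0,0]},{"translation":[0,0,0],"delta_rot":[0,0,0]}]'; python3 - <<'E'
from h import *
s,c,im=wr('w8'); s,c,im=wr('w8'); cv2.imwrite('pics/w8c.png',im[0:310])
p,d=optics.grab_frame('top');cv2.imwrite('pics/top8.png',p[:,:,::-1]);crop(p[:,:,::-1],270,170,350,280,7,'pics/top8c.png')
E
```

```text
time_s: 5.93
ee_pos: [514.1, -93.0, 88.8]
ee_rot: [46.0, 90.0, -43.3]
force: [-0.9, 0.0, 0.9]
gripper_width: 15.5
time_s: 6.18
ee_pos: [519.8, -102.5, 88.8]
ee_rot: [31.0, 89.9, -58.3]
force: [-0.5, -1.1, -0.7]
gripper_width: 15.4
6.18 [ 519.79 -102.46   88.83] [-0.47 -1.15 -0.74] 0.84 15.35
6.23 [ 519.57 -102.07   88.87] [ 0.7   0.88 -0.16] 0.54 15.21
```

View pics/w8c.png

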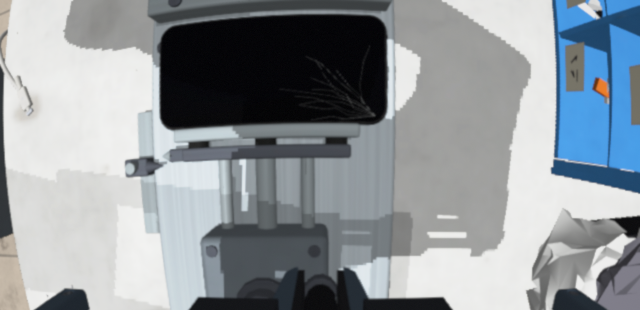

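View pics/top8c.png

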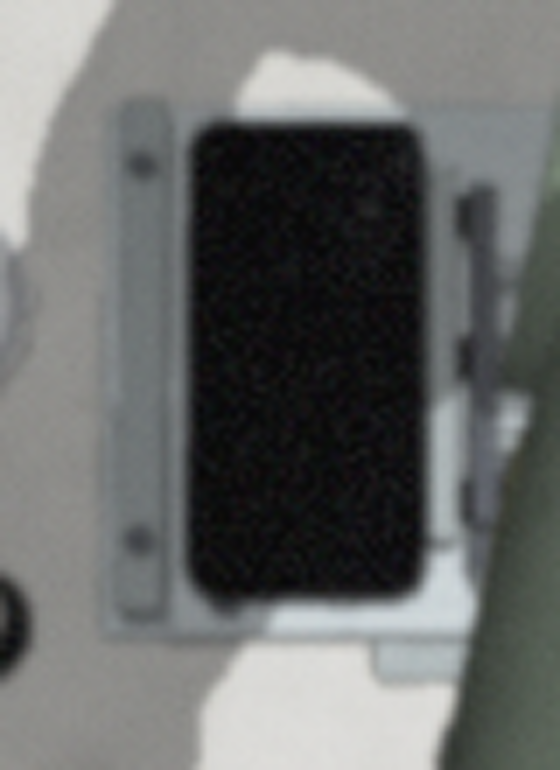

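```bash
python3 - <<'E'
from h import *
plan(487.4,-115.9,np.radians(24.84),-0.1,15)
im=cv2.imread('pics/w8.png');crop(im,115,130,215,190,8,'pics/w8d.png');crop(im,140,0,400,140,3,'pics/w8e.png')
E
```

```text
[0.13,-0.32] [0.10,-0.34] [0.06,-0.34] [0.03,-0.35] [-0.01,-0.35]
[-0.04,-0.35] [-0.08,-0.34] [-0.11,-0.33] [-0.14,-0.32] [-0.17,-0.30]
[-0.20,-0.29] [-0.23,-0.26] [-0.25,-0.24] [-0.28,-0.21] [-0.30,-0.18]
end th -61.103669269623474 -1.0664602138046084
```

View pics/w8d.png

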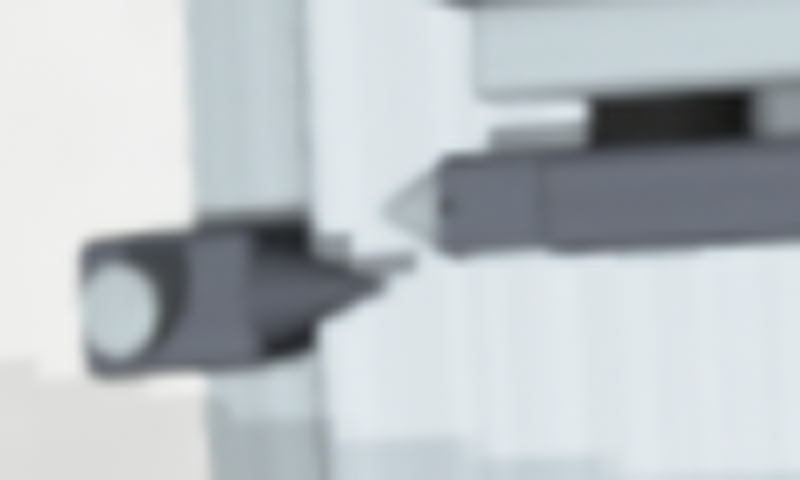

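View pics/w8e.png

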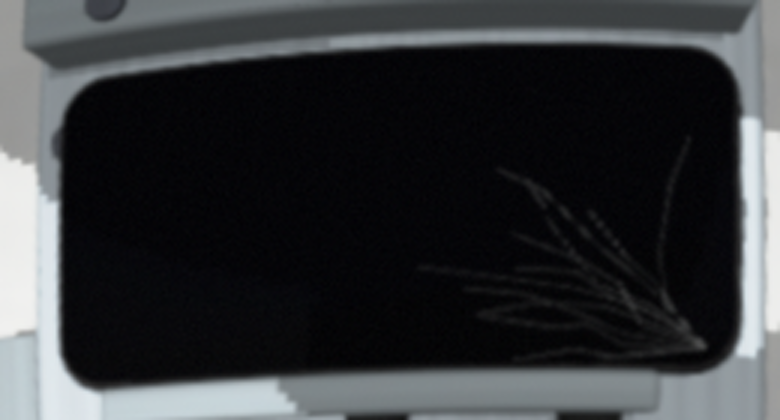

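```bash
python3 -m creep '[{"translation":[0.13,-0.32,0],"delta_rot":[0,0,0]},{"translation":[0.10,-0.34,0],"delta_rot":[0,0,0]},{"translation":[0.06,-0.34,0],"delta_rot":[0,0,0]},{"translation":[0.03,-0.35,0],"delta_rot":[0,0,0]},{"translation":[-0.01,-0.35,0],"delta_rot":[0,0,0]}]'; python3 -m creep '[{"translation":[0,0,0],"delta_rot":[0,0,0]},{"translation":[0,0,0],"delta_rot":[0,0,0]}]'; python3 - <<'E'
from h import *
s,c,im=wr('w9'); s,c,im=wr('w9'); crop(im,100,0,400,180,2.6,'pics/w9e.png')
p,d=optics.grab_frame('top');cv2.imwrite('pics/top9.png',p[:,:,::-1]);crop(p[:,:,::-1],270,170,350,280,7,'pics/top9c.png')
E
```

```text
time_s: 6.75
ee_pos: [522.2, -118.5, 88.9]
ee_rot: [-107.8, 90.0, 162.9]
force: [0.8, -0.3, -0.9]
gripper_width: 15.9
time_s: 6.92
ee_pos: [522.2, -118.7, 88.9]
ee_rot: [1.3, 90.0, -88.0]
force: [0.7, -0.5, -1.0]
gripper_width: 15.4
6.92 [ 522.21 -118.66   88.92] [ 0.69 -0.49 -1.05] 0.37 15.45
6.97 [ 522.17 -118.47   88.89] [ 0.09  0.84 -2.19] 0.19 15.71
```

View pics/w9e.png

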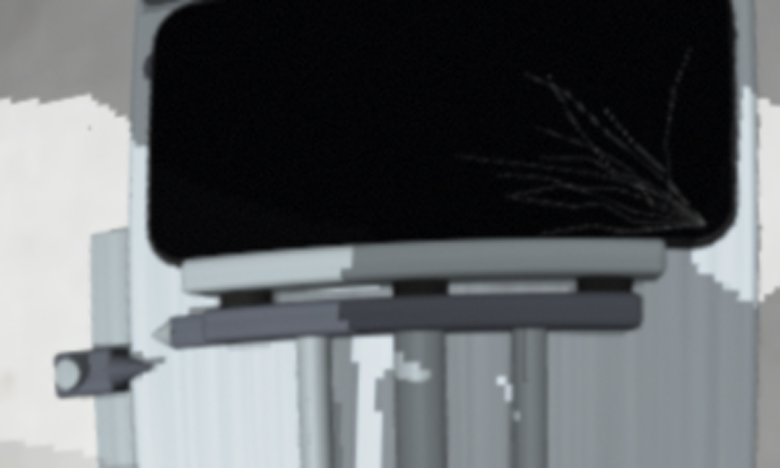

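View pics/top9c.png

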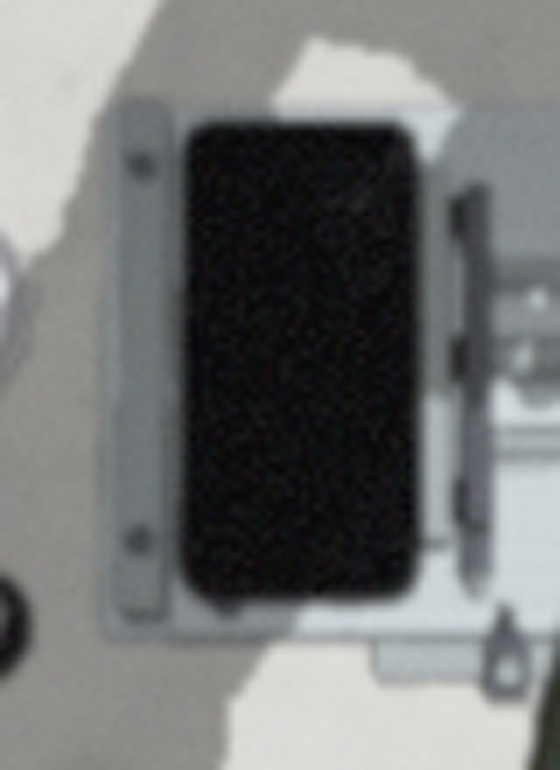

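```bash
cat >> h.py <<'E'
C=np.array([487.4,-115.9])
def avg(n=10):
    F=[];P=[]
    for i in range(n):
        s=readout.state();F.append(s['force']);P.append(s['ee_pos']);optics.grab_frame('wrist')
    F=np.array(F);P=np.array(P); th=np.arctan2(*(P.mean(0)[:2]-C)[::-1]); t=np.array([np.sin(th),-np.cos(th)]); r=np.array([np.cos(th),np.sin(th)])
    f=F[:,:2]
    print('t',s['time_s'],'th %.2f deg %.4f rad'%(np.degrees(th),th),'r %.2f'%np.hypot(*(P.mean(0)[:2]-C)),'Ft(resist) %.2f +- %.2f'%((-f@t).mean(),(f@t).std()/n**.5),'Fr %.2f'%(f@r).mean(),'Fz %.2f'%F[:,2].mean(),'pos',P.mean(0).round(2),'std',P.std(0).round(2))
E
python3 - <<'E'
from h import *
for f in('top8','top9'):
    for u in (172,190 if f=='top8' else 183): print(f,onz('top',270+u/7,220,32 if u==172 else 20)[1])
avg(8)
E
python3 -m creep '[{"translation":[-0.04,-0.35,0],"delta_rot":[0,0,0]},{"translation":[-0.08,-0.34,0],"delta_rot":[0,0,0]},{"translation":[0,0,0],"delta_rot":[0,0,0]},{"translation":[0,0,0],"delta_rot":[0,0,0]},{"translation":[0,0,0],"delta_rot":[0,0,0]}]'; python3 -c "
from h import *
avg(10)"
```

```text
top8 57.705196775014315
top8 53.22000501574208
top9 57.705196775014315
top9 55.25288608857158
t 7.4167 th -3.70 deg -0.0646 rad r 34.88 Ft(resist) -0.13 +- 0.14 Fr 0.28 Fz -1.65 pos [ 522.21 -118.15   88.93] std [0.01 0.05 0.01]
time_s: 7.88
ee_pos: [520.9, -125.3, 88.9]
ee_rot: [-59.3, 90.0, -148.6]
force: [-0.9, -0.4, -1.5]
gripper_width: 15.8
t 8.3333 th -15.33 deg -0.2676 rad r 34.85 Ft(resist) -0.19 +- 0.12 Fr -0.62 Fz -2.02 pos [ 521.01 -125.11   88.94] std [0.03 0.08 0.01]
```

```bash
python3 -m creep '[{"translation":[-0.11,-0.33,0],"delta_rot":[0,0,0]},{"translation":[0,0,0],"delta_rot":[0,0,0]},{"translation":[0,0,0],"delta_rot":[0,0,0]}]'|grep -E 'time|force'; python3 -c "
from h import *
avg(10)"
python3 -m creep '[{"translation":[-0.07,-0.16,0],"delta_rot":[0,0,0]},{"translation":[0,0,0],"delta_rot":[0,0,0]},{"translation":[0,0,0],"delta_rot":[0,0,0]}]'|grep -E 'time|force'; python3 -c "
from h import *
avg(10)
im=optics.grab_frame('top')[0][:,:,::-1];cv2.imwrite('pics/top10.png',im);crop(im,270,170,350,280,7,'pics/top10c.png')"
```

```text
time_s: 8.63
force: [0.4, -0.9, -1.8]
t 9.0833 th -21.12 deg -0.3686 rad r 34.82 Ft(resist) -0.14 +- 0.15 Fr -0.51 Fz -2.35 pos [ 519.88 -128.45   88.94] std [0.04 0.08 0.01]
time_s: 9.38
force: [-0.4, -0.3, -3.3]
t 9.8333 th -23.94 deg -0.4179 rad r 34.82 Ft(resist) -0.26 +- 0.12 Fr -0.63 Fz -2.71 pos [ 519.22 -130.03   88.96] std [0.02 0.02 0.01]
```

View pics/top10c.png

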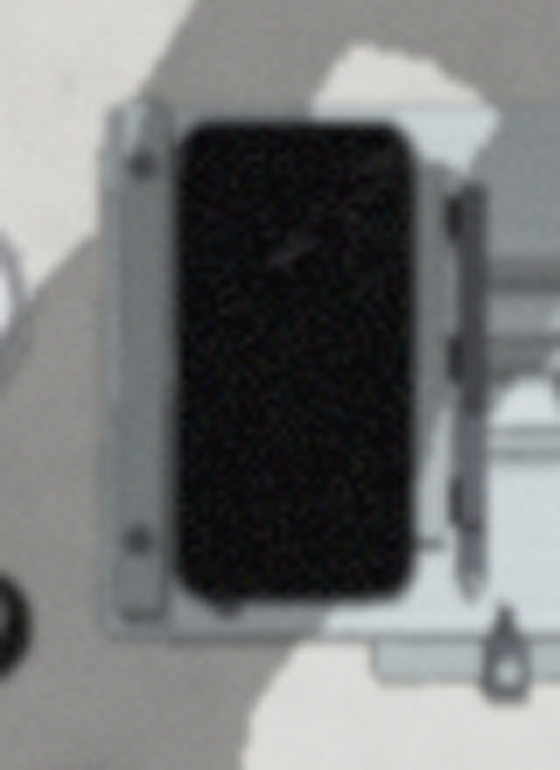

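```bash
A='from h import *
avg(8)'
python3 -m creep '[{"translation":[-0.074,-0.159,0],"delta_rot":[0,0,0]},{"translation":[0,0,0],"delta_rot":[0,0,0]},{"translation":[0,0,0],"delta_rot":[0,0,0]}]'|grep -E 'force'; python3 -c "$A"
python3 -m creep '[{"translation":[-0.082,-0.155,0],"delta_rot":[0,0,0]},{"translation":[0,0,0],"delta_rot":[0,0,0]},{"translation":[0,0,0],"delta_rot":[0,0,0]}]'|grep -E 'force'; python3 -c "$A"
```

```text
force: [-0.6, 1.3, -2.7]
t 10.5333 th -26.84 deg -0.4685 rad r 34.82 Ft(resist) 0.09 +- 0.22 Fr -0.69 Fz -2.60 pos [ 518.47 -131.62   88.96] std [0.01 0.02 0.01]
force: [-2.1, 0.3, -2.8]
t 11.1833 th -29.73 deg -0.5188 rad r 34.82 Ft(resist) -0.28 +- 0.15 Fr -1.14 Fz -2.52 pos [ 517.64 -133.17   88.96] std [0.02 0.02 0.02]
```

```bash
A='from h import *
avg(8)'
python3 -m creep '[{"translation":[-0.090,-0.150,0],"delta_rot":[0,0,0]},{"translation":[0,0,0],"delta_rot":[0,0,0]},{"translation":[0,0,0],"delta_rot":[0,0,0]}]'|grep -E 'force'; python3 -c "$A"
python3 -m creep '[{"translation":[-0.098,-0.145,0],"delta_rot":[0,0,0]},{"translation":[0,0,0],"delta_rot":[0,0,0]},{"translation":[0,0,0],"delta_rot":[0,0,0]}]'|grep -E 'force'; python3 -c "$A"
```

```text
force: [-0.8, 1.0, -2.7]
t 11.8333 th -32.61 deg -0.5692 rad r 34.82 Ft(resist) -0.04 +- 0.17 Fr -1.17 Fz -2.96 pos [ 516.73 -134.67   88.95] std [0.01 0.02 0.01]
force: [-1.8, 0.2, -3.8]
t 12.4833 th -35.48 deg -0.6193 rad r 34.82 Ft(resist) -0.65 +- 0.21 Fr -1.54 Fz -2.95 pos [ 515.75 -136.11   88.95] std [0.01 0.02 0.01]
```

```bash
A='from h import *
avg(10)'
python3 -m creep '[{"translation":[-0.121,-0.129,0.01],"delta_rot":[0,0,0]},{"translation":[0,0,0.01],"delta_rot":[0,0,0]},{"translation":[0,0,0],"delta_rot":[0,0,0]}]'|grep -E 'force'; python3 -c "$A
im=optics.grab_frame('top')[0][:,:,::-1];cv2.imwrite('pics/top11.png',im);crop(im,270,170,350,280,7,'pics/top11c.png')
s,c,im=wr('w11'); crop(im,100,0,400,180,2.6,'pics/w11e.png')"

```

```text
force: [-0.5, 0.7, -4.7]
t 13.2333 th -38.37 deg -0.6697 rad r 34.71 Ft(resist) -0.18 +- 0.19 Fr -0.95 Fz -4.82 pos [ 514.61 -137.45   89.07] std [0.01 0.02 0.02]
13.33 [ 514.63 -137.4    89.1 ] [-0.41  0.79 -5.72] 0.15 15.62
```

View pics/top11c.png

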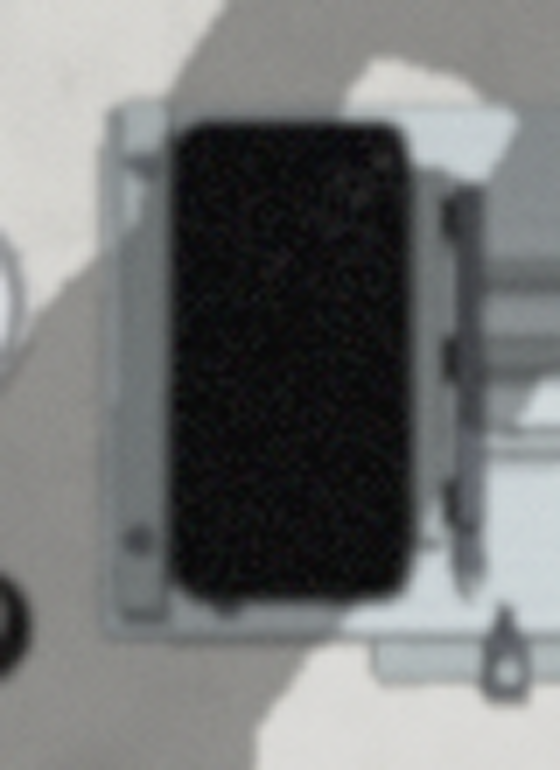

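View pics/w11e.png

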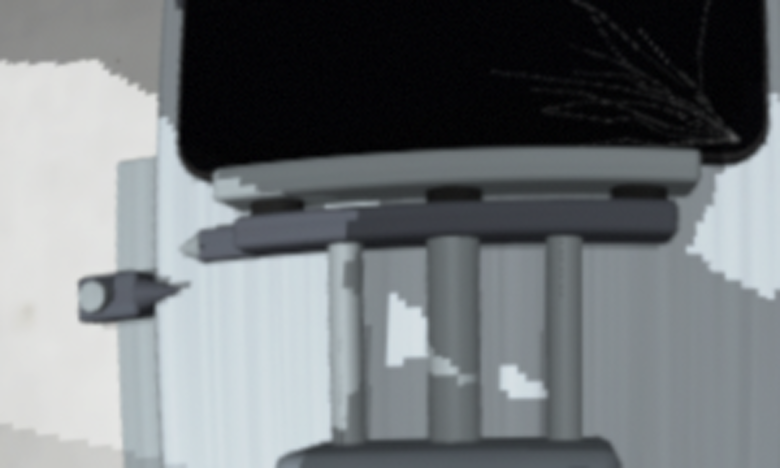

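```bash
A='from h import *
avg(10)'
python3 -m creep '[{"translation":[-0.091,-0.108,-0.02],"delta_rot":[0,0,0]},{"translation":[0,0,0],"delta_rot":[0,0,0]},{"translation":[0,0,0],"delta_rot":[0,0,0]}]'|grep -E 'force'; python3 -c "$A"
python3 -m creep '[{"translation":[-0.096,-0.104,-0.01],"delta_rot":[0,0,0]},{"translation":[0,0,0],"delta_rot":[0,0,0]},{"translation":[0,0,0],"delta_rot":[0,0,0]}]'|grep -E 'force'; python3 -c "$A"

```

```text
force: [-0.1, 0.4, -5.4]
t 14.0833 th -40.59 deg -0.7085 rad r 34.71 Ft(resist) 0.01 +- 0.15 Fr -0.98 Fz -4.42 pos [ 513.76 -138.49   89.05] std [0.01 0.01 0.01]
force: [-0.2, 0.8, -4.1]
t 14.8333 th -42.88 deg -0.7483 rad r 34.75 Ft(resist) 0.30 +- 0.19 Fr -0.55 Fz -3.12 pos [ 512.87 -139.55   88.98] std [0.01 0.01 0.02]
```

```bash
A='from h import *
avg(10)'
python3 -m creep '[{"translation":[-0.073,-0.076,-0.01],"delta_rot":[0,0,0]},{"translation":[0,0,0],"delta_rot":[0,0,0]},{"translation":[0,0,0],"delta_rot":[0,0,0]}]'|grep -E 'force'; python3 -c "$A"
python3 -m creep '[{"translation":[-0.075,-0.074,-0.01],"delta_rot":[0,0,0]},{"translation":[0,0,0],"delta_rot":[0,0,0]},{"translation":[0,0,0],"delta_rot":[0,0,0]}]'|grep -E 'force'; python3 -c "$A"

```

```text
force: [0.6, 1.0, -2.1]
t 15.5833 th -44.49 deg -0.7765 rad r 34.78 Ft(resist) 1.09 +- 0.17 Fr -0.48 Fz -1.84 pos [ 512.21 -140.27   88.91] std [0.01 0.02 0.02]
force: [0.7, 2.2, 0.5]
t 16.3333 th -46.31 deg -0.8082 rad r 34.81 Ft(resist) 1.38 +- 0.14 Fr -0.37 Fz -0.00 pos [ 511.45 -141.07   88.81] std [0.01 0.01 0.02]
```

```bash
A='from h import *
avg(12)
im=optics.grab_frame("top")[0][:,:,::-1];cv2.imwrite("pics/top12.png",im);crop(im,270,170,350,280,7,"pics/top12c.png")
s,c,im=wr("w12"); crop(im,100,0,400,180,2.6,"pics/w12e.png")'
python3 -m creep '[{"translation":[-0.037,-0.034,0],"delta_rot":[0,0,0]},{"translation":[0,0,0],"delta_rot":[0,0,0]},{"translation":[0,0,0],"delta_rot":[0,0,0]}]'|grep -E 'force'; python3 -c "$A"

```

```text
force: [0.8, 1.7, 1.0]
t 17.1833 th -47.09 deg -0.8219 rad r 34.81 Ft(resist) 1.89 +- 0.16 Fr 0.24 Fz 1.24 pos [ 511.1  -141.4    88.78] std [0.02 0.01 0.01]
17.28 [ 511.08 -141.44   88.78] [2.18 0.61 2.15] 0.09 15.37
```

View pics/top12c.png

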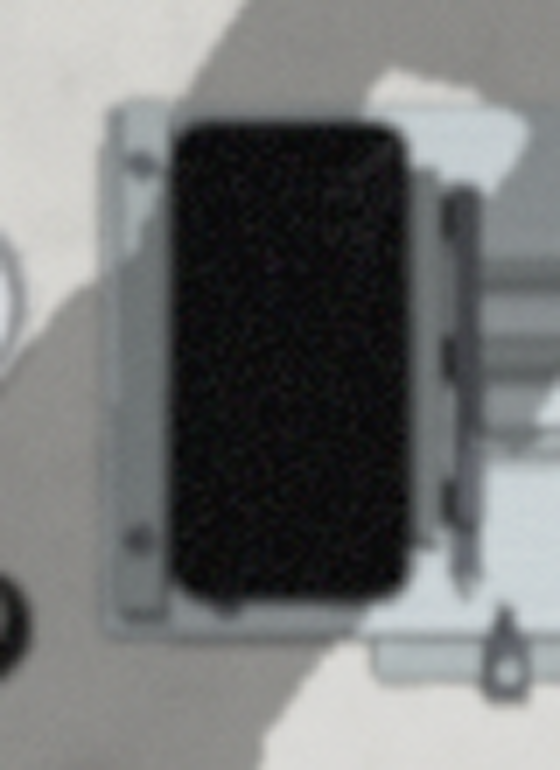

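View pics/w12e.png

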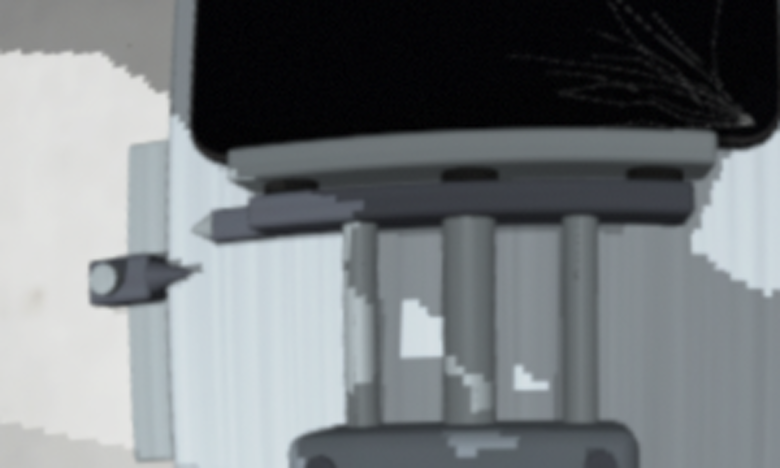

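```bash
python3 - <<'E'
from h import *
im=cv2.imread('pics/w12.png');crop(im,130,75,210,135,10,'pics/w12t.png')
im=cv2.imread('pics/top12.png');crop(im,320,240,360,275,18,'pics/top12t.png')
E
```

```text
(no output)
```

View pics/w12t.png

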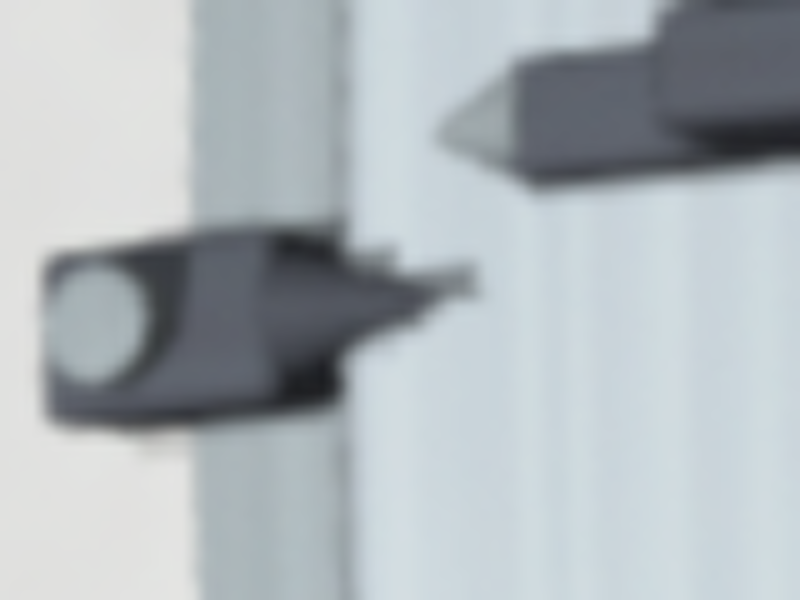

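View pics/top12t.png

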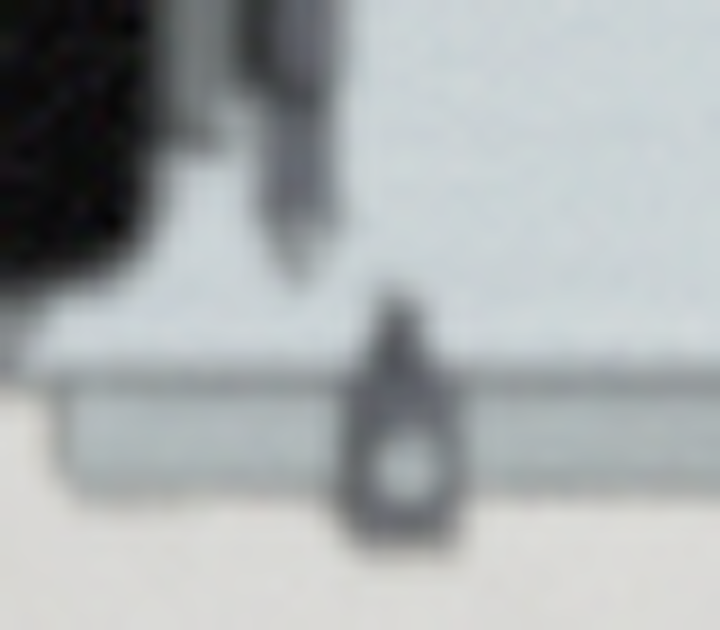

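```bash
cat >> h.py <<'E'
def tri(rs):
    A=np.zeros((3,3));b=np.zeros(3)
    for o,d in rs:
        d=d/np.linalg.norm(d);M=np.eye(3)-np.outer(d,d);A+=M;b+=M@o
    X=np.linalg.solve(A,b); return X,[np.linalg.norm((np.eye(3)-np.outer(d,d)/(d@d))@(X-o)) for o,d in rs]
E
python3 - <<'E'
from h import *
c12=dict(np.load('pics/w12.npz'));c3=dict(np.load('pics/w3.npz'))
o=-.45
pw=ray('wrist',174+o,88.3+o,c12);iw=ray('wrist',173+o,105+o,c12)
pt=ray('top',336.2,255.0);it=ray('top',341.75,255.65)
i3=ray('wrist',230+367/8-.44,85+213/8-.44,c3)
print('p',tri([pw,pt]));print('i',tri([iw,it]),tri([iw,i3]),tri([iw,i3,it]))
for z in (18,22,26,30): print(z,onz('wrist',174+o,88.3+o,z,c12),onz('wrist',173+o,105+o,z,c12),onz('top',336.2,255,z),onz('top',341.75,255.65,z))
print(-c12['R'].T@c12['t'])
E
```

```text
p (array([417.819787  , -27.35730503,  20.30264433]), [np.float64(0.8166720364756217), np.float64(0.816672036475626)])
i (array([416.84797499, -38.30109911,  19.65007061]), [np.float64(0.5841730616600453), np.float64(0.584173061660025)]) (array([416.38082896, -38.37418965,  18.83882473]), [np.float64(0.3941275203388819), np.float64(0.39412752033890613)]) (array([416.7395963 , -38.21808954,  19.70903928]), [np.float64(0.648126367257215), np.float64(0.26729277110187855), np.float64(0.5484645202808891)])
18 [416.60484369 -27.75297058  18.        ] [416.00137637 -38.67170779  18.        ] [418.40750033 -26.66701762  18.        ] [417.23202865 -37.81673638  18.        ]
22 [418.24181104 -28.40312012  22.        ] [417.64892595 -39.13038947  22.        ] [417.8708532  -26.53254173  22.        ] [416.70064826 -37.63230387  22.        ]
26 [419.87877838 -29.05326967  26.        ] [419.29647553 -39.58907116  26.        ] [417.33420608 -26.39806583  26.        ] [416.16926787 -37.44787137  26.        ]
30 [421.51574573 -29.70341921  30.        ] [420.94402511 -40.04775284  30.        ] [416.79755896 -26.26358993  30.        ] [415.63788748 -37.26343886  30.        ]
[509.95532114 -64.82870736 246.10589966]
```

```bash
python3 - <<'E'
from h import *
plan(487.4,-115.9,-0.822,0.2,23,r=34.9)
E
```

```text
[0.46,0.52] [0.35,0.60] [0.22,0.66] [0.08,0.69] [-0.05,0.69]
[-0.19,0.67] [-0.32,0.62] [-0.44,0.54] [-0.54,0.45] [-0.61,0.33]
[-0.67,0.20] [-0.69,0.06] [-0.69,-0.07] [-0.66,-0.21] [-0.61,-0.34]
[-0.53,-0.45] [-0.43,-0.55] [-0.31,-0.62] [-0.18,-0.67] [-0.04,-0.70]
[0.09,-0.69] [0.23,-0.66] [0.36,-0.60]
end th 216.46345500042503 3.7780000000000005
```

```bash
python3 -m creep '[{"translation":[0.46,0.52,0],"delta_rot":[0,0,0]},{"translation":[0.35,0.60,0],"delta_rot":[0,0,0]},{"translation":[0.22,0.66,0],"delta_rot":[0,0,0]},{"translation":[0.08,0.69,0],"delta_rot":[0,0,0]},{"translation":[-0.05,0.69,0],"delta_rot":[0,0,0]}]'|grep -E "pos|force"
python3 -m creep '[{"translation":[-0.19,0.67,0],"delta_rot":[0,0,0]},{"translation":[-0.32,0.62,0],"delta_rot":[0,0,0]},{"translation":[-0.44,0.54,0],"delta_rot":[0,0,0]},{"translation":[-0.54,0.45,0],"delta_rot":[0,0,0]},{"translation":[-0.61,0.33,0],"delta_rot":[0,0,0]}]'|grep -E "pos|force"; python3 -c '
from h import *
s,c,im=wr("w13");avg(3)
cv2.imwrite("pics/w13c.png",im[:310])'
```

```text
ee_pos: [521.7, -108.8, 88.7]
force: [0.5, -0.8, 1.7]
ee_pos: [500.0, -82.9, 88.7]
force: [1.3, -0.3, 1.8]
18.17 [500.02 -82.94  88.72] [ 1.35 -0.28  1.76] 10.3 15.72
t 18.3167 th 70.83 deg 1.2362 rad r 35.18 Ft(resist) -0.21 +- 0.65 Fr 2.27 Fz 3.51 pos [498.95 -82.67  88.72] std [0.58 0.24 0.07]
```

View pics/w13c.png

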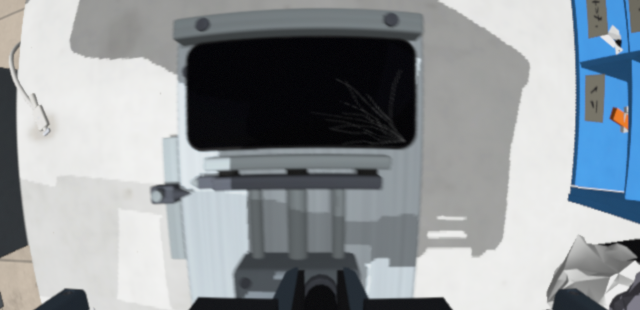

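```bash
python3 -m creep '[{"translation":[-0.67,0.20,0],"delta_rot":[0,0,0]},{"translation":[-0.69,0.06,0],"delta_rot":[0,0,0]},{"translation":[-0.69,-0.07,0],"delta_rot":[0,0,0]},{"translation":[-0.66,-0.21,0],"delta_rot":[0,0,0]},{"translation":[-0.61,-0.34,0],"delta_rot":[0,0,0]}]'|grep -E "pos|force"
python3 -m creep '[{"translation":[-0.53,-0.45,0],"delta_rot":[0,0,0]},{"translation":[-0.43,-0.55,0],"delta_rot":[0,0,0]},{"translation":[-0.31,-0.62,0],"delta_rot":[0,0,0]},{"translation":[-0.18,-0.67,0],"delta_rot":[0,0,0]},{"translation":[-0.04,-0.70,0],"delta_rot":[0,0,0]}]'|grep -E "pos|force"
python3 -m creep '[{"translation":[0.09,-0.69,0],"delta_rot":[0,0,0]},{"translation":[0.23,-0.66,0],"delta_rot":[0,0,0]},{"translation":[0.36,-0.60,0],"delta_rot":[0,0,0]},{"translation":[0,0,0],"delta_rot":[0,0,0]},{"translation":[0,0,0],"delta_rot":[0,0,0]}]'|grep -E "pos|force"
 python3 -c '
from h import *
avg(6)
s,c,im=wr("w14")
crop(im,190,60,480,310,2.7,"pics/w14c.png")'
```

```text
ee_pos: [466.2, -87.6, 88.7]
force: [0.4, 0.0, 2.1]
ee_pos: [452.3, -117.9, 88.7]
force: [2.7, 1.6, 2.7]
ee_pos: [459.5, -137.1, 88.6]
force: [0.6, 0.5, 3.5]
t 19.8667 th -143.66 deg -2.5073 rad r 35.04 Ft(resist) -0.11 +- 0.10 Fr -0.98 Fz 2.96 pos [ 459.17 -136.67   88.64] std [0.17 0.25 0.01]
19.92 [ 459.03 -136.42   88.66] [1.16 1.01 3.21] 0.05 15.22
```

View pics/w14c.png

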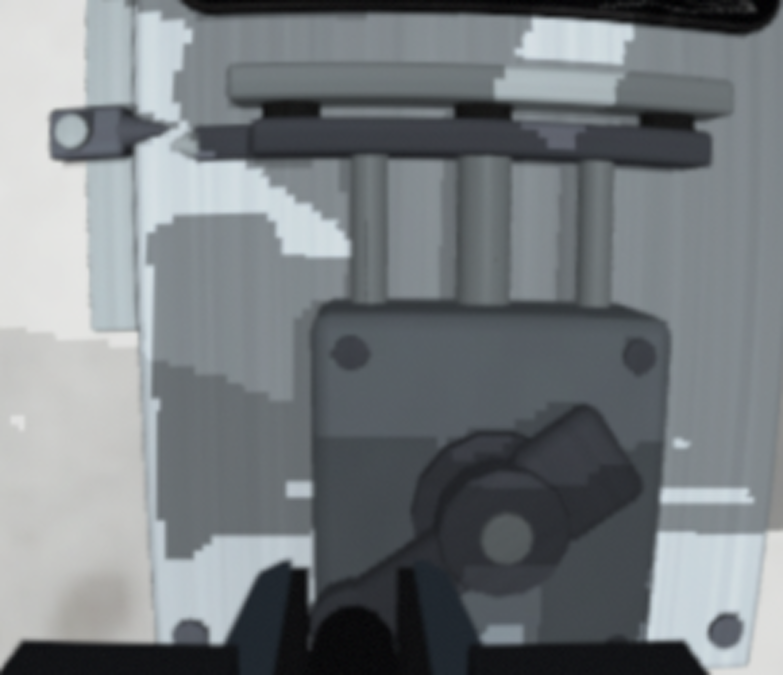

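```bash
python3 -m creep '[{"translation":[0.25,-0.25,0],"delta_rot":[0,0,0]},{"translation":[0.22,-0.27,0],"delta_rot":[0,0,0]},{"translation":[0,0,0],"delta_rot":[0,0,0]},{"translation":[0,0,0],"delta_rot":[0,0,0]}]'|grep -E "pos|force"
 python3 -c '
from h import *
avg(5)
s,c,im=wr("w15")
crop(im,190,60,270,130,9,"pics/w15t.png")
plan(487.4,-115.9,3.976,-0.19,10,r=34.9)'
```

```text
ee_pos: [464.2, -142.1, 88.7]
force: [0.4, -0.5, 4.0]
t 20.5 th -131.92 deg -2.3025 rad r 35.00 Ft(resist) 0.22 +- 0.15 Fr -0.84 Fz 3.10 pos [ 464.01 -141.94   88.65] std [0.1  0.09 0.01]
20.55 [ 463.91 -141.83   88.68] [0.92 0.13 3.33] 0.1 15.58
[-0.45,0.49] [-0.35,0.56] [-0.23,0.62] [-0.11,0.65] [0.01,0.66]
[0.14,0.65] [0.26,0.61] [0.37,0.55] [0.47,0.47] [0.55,0.37]
end th 118.9460382691589 2.076
```

View pics/w15t.png

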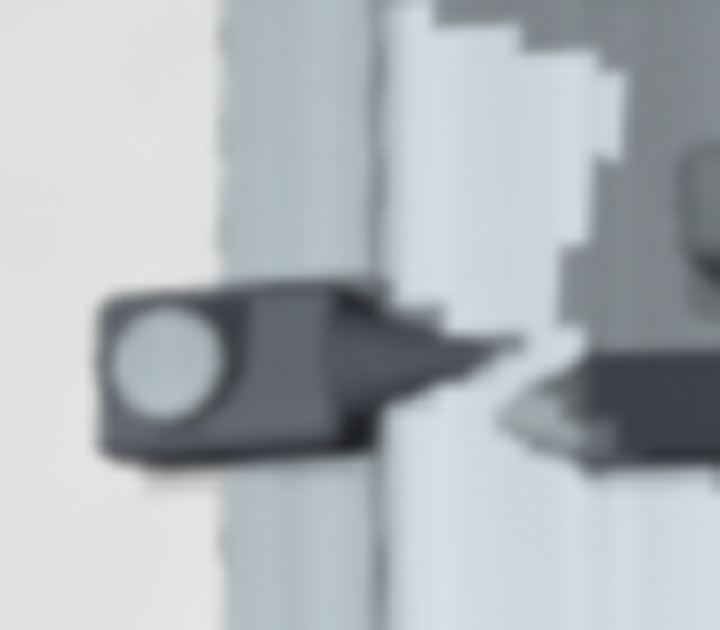

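```bash
python3 -m creep '[{"translation":[-0.45,0.49,0],"delta_rot":[0,0,0]},{"translation":[-0.35,0.56,0],"delta_rot":[0,0,0]},{"translation":[-0.23,0.62,0],"delta_rot":[0,0,0]},{"translation":[-0.11,0.65,0],"delta_rot":[0,0,0]},{"translation":[0.01,0.66,0],"delta_rot":[0,0,0]}]'|grep -E "pos|force"
python3 -m creep '[{"translation":[0.14,0.65,0],"delta_rot":[0,0,0]},{"translation":[0.26,0.61,0],"delta_rot":[0,0,0]},{"translation":[0.37,0.55,0],"delta_rot":[0,0,0]},{"translation":[0.47,0.47,0],"delta_rot":[0,0,0]}]'|grep -E "pos|force"
python3 -m creep '[{"translation":[0,0,0],"delta_rot":[0,0,0]},{"translation":[0,0,0],"delta_rot":[0,0,0]},{"translation":[0,0,0],"delta_rot":[0,0,0]}]'|grep -E "pos|force"
 python3 -c '
from h import *
avg(6)
s,c,im=wr("w16")
crop(im,150,80,230,140,10,"pics/w16t.png")'
```

```text
ee_pos: [452.4, -111.3, 88.7]
force: [1.8, -0.1, 0.8]
ee_pos: [464.9, -88.6, 88.6]
force: [-0.7, -2.4, 3.0]
ee_pos: [464.7, -88.9, 88.6]
force: [-1.0, 1.1, 4.3]
t 21.85 th 130.44 deg 2.2767 rad r 35.25 Ft(resist) -0.30 +- 0.14 Fr 1.74 Fz 4.69 pos [464.53 -89.07  88.65] std [0.08 0.09 0.01]
21.9 [464.43 -89.16  88.63] [-1.69  2.34  4.37] 0.05 15.65
```

View pics/w16t.png

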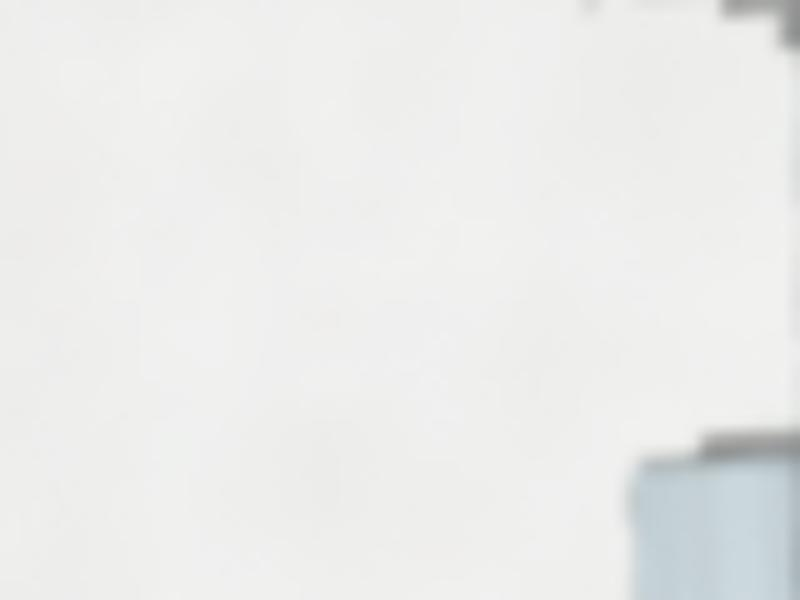

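```bash
python3 -c '
from h import *
c=dict(np.load("pics/w16.npz"));u,v=proj("wrist",[417,-38.3,20],c);print(u,v)
im=cv2.imread("pics/w16.png");crop(im,int(u)-30,int(v)-25,int(u)+40,int(v)+30,11,"pics/w16t.png");print(int(u)-30,int(v)-25)'
```

```text
244.70273256509023 183.35898242612635
214 158
```

View pics/w16t.png

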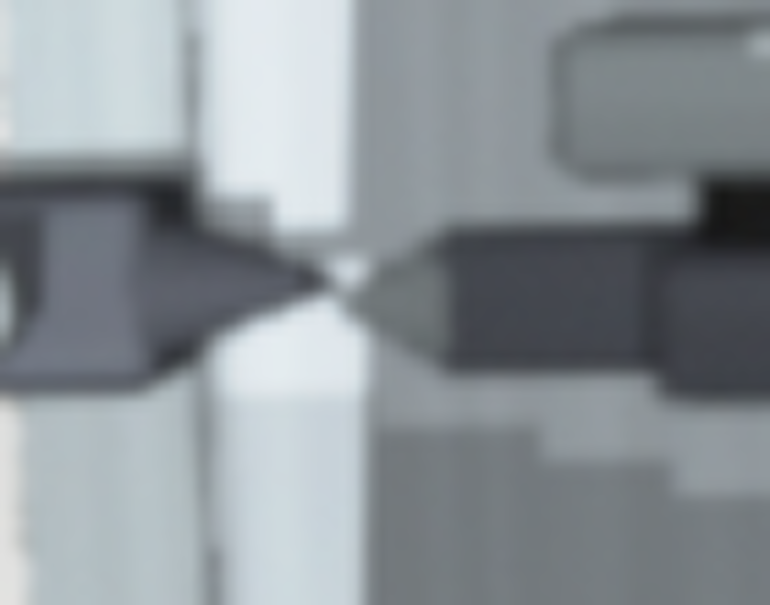

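```bash
python3 -c '
from h import *
im=cv2.imread("pics/w16.png");crop(im,234,173,262,194,28,"pics/w16u.png")'
```

```text
(no output)
```

View pics/w16u.png

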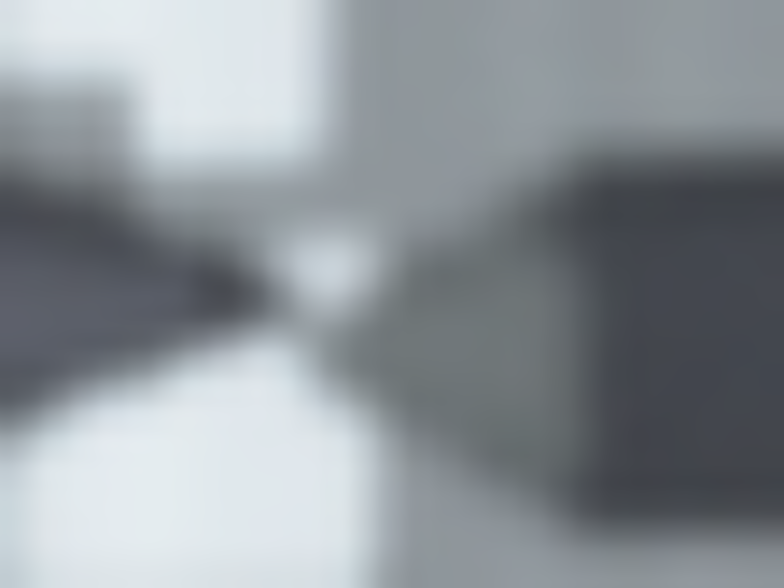

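```bash
python3 -c '
from h import *
def m(tag,x0,y0,s,i,p,z=20):
    c=dict(np.load(f"pics/{tag}.npz"));f=lambda q,z:onz("wrist",x0+(q[0]+.5)/s-.5,y0+(q[1]+.5)/s-.5,z,c)
    o=-c["R"].T@c["t"]
    a,b=f(i,z),f(p,z);print(tag,"cam",o.round(1),"idx",a.round(2),"pt",b.round(2),"dy",(b-a)[1].round(2),"per dz",((f(p,z+1)-f(p,z))[1]).round(3))
m("w12",130,75,10,(430,300),(440,133))
m("w15",190,60,9,(490,352),(500,413))
m("w16",234,173,28,(285,300),(285,327))
m("w3",230,85,8,(367,213),(372,288))
'
```

```text
w12 cam [510.  -64.8 246.1] idx [416.83 -38.9   20.  ] pt [417.42 -28.08  20.  ] dy 10.82 per dz -0.163
w15 cam [462.8 -65.3 246. ] idx [416.41 -38.57  20.  ] pt [417.14 -42.82  20.  ] dy -4.25 per dz -0.099
w16 cam [463.6 -12.7 246. ] idx [416.36 -38.21  20.  ] pt [416.35 -38.82  20.  ] dy -0.6 per dz 0.116
w3 cam [457.3 -65.7 360.5] idx [416.56 -38.08  20.  ] pt [417.18 -46.76  20.  ] dy -8.68 per dz -0.056
```

```bash
python3 -m creep '[{"translation":[0.038,0.045,0.01],"delta_rot":[0,0,0]},{"translation":[0.038,0.045,0.01],"delta_rot":[0,0,0]},{"translation":[0.038,0.045,0],"delta_rot":[0,0,0]},{"translation":[0,0,0],"delta_rot":[0,0,0]}]'|grep -E "pos|force"
 python3 -c '
from h import *
avg(6)
s,c,im=wr("w17")
u,v=proj("wrist",[417,-38.4,20],c);x,y=int(u)-14,int(v)-10;crop(im,x,y,x+28,y+21,28,"pics/w17u.png");print(x,y)'
```

```text
ee_pos: [466.0, -87.9, 88.7]
force: [-0.8, 1.3, 3.5]
t 22.5333 th 127.37 deg 2.2230 rad r 35.24 Ft(resist) 0.07 +- 0.13 Fr 1.17 Fz 2.96 pos [466.01 -87.89  88.74] std [0.01 0.01 0.01]
22.58 [466.01 -87.9   88.75] [-1.75  1.29  2.02] 0.07 15.16
228 175
```

View pics/w17u.png

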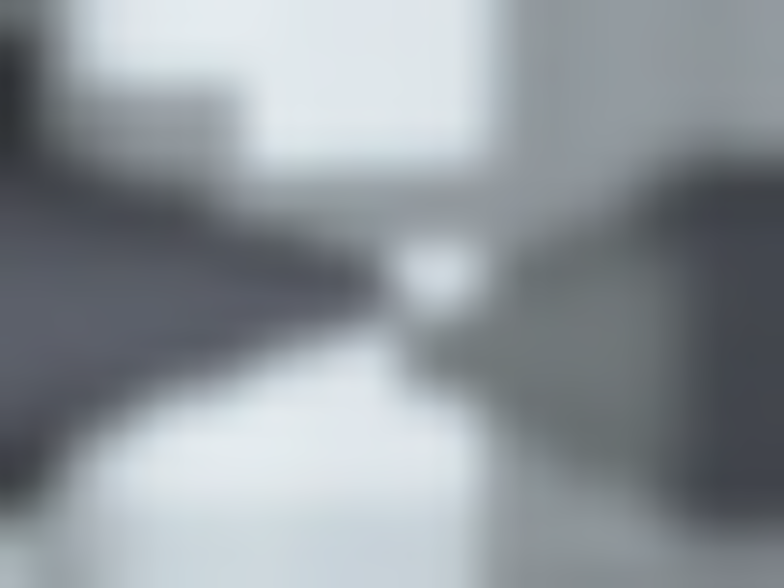

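```bash
cat > look.py <<'E'
from h import *
import sys
tag=sys.argv[1]; avg(int(sys.argv[2]) if len(sys.argv)>2 else 4)
s,c,im=wr(tag)
u,v=proj("wrist",[417,-38.4,20],c);x,y=int(u)-22,int(v)-16;crop(im,x,y,x+44,y+33,18,f"pics/{tag}u.png");print(x,y,18)
E
python3 -m creep '[{"translation":[0.046,0.036,0.01],"delta_rot":[0,0,0]},{"translation":[0.046,0.036,0.01],"delta_rot":[0,0,0]},{"translation":[0.048,0.036,0],"delta_rot":[0,0,0]},{"translation":[0,0,0],"delta_rot":[0,0,0]}]'|grep -E "pos|force"
python3 look.py w18
python3 -m creep '[{"translation":[0.047,0.034,0],"delta_rot":[0,0,0]},{"translation":[0.047,0.034,0],"delta_rot":[0,0,0]},{"translation":[0.048,0.034,0],"delta_rot":[0,0,0]},{"translation":[0,0,0],"delta_rot":[0,0,0]}]'|grep -E "pos|force"
python3 look.py w19
```

```text
ee_pos: [467.6, -86.8, 88.9]
force: [-0.1, 0.3, -1.0]
t 23.1167 th 124.25 deg 2.1686 rad r 35.21 Ft(resist) -0.20 +- 0.22 Fr 0.27 Fz -0.58 pos [467.58 -86.8   88.88] std [0.01 0.   0.02]
23.17 [467.57 -86.8   88.91] [ 0.6  -0.61 -1.32] 0.14 15.63
217 171 18
ee_pos: [469.1, -85.8, 89.0]
force: [0.6, -0.8, -2.6]
t 23.7 th 121.37 deg 2.1183 rad r 35.22 Ft(resist) -0.05 +- 0.11 Fr -0.89 Fz -3.14 pos [469.07 -85.83  88.98] std [0.01 0.01 0.01]
23.75 [469.04 -85.84  88.98] [ 0.4  -1.57 -3.68] 0.12 15.7
215 172 18
```

View pics/w18u.png

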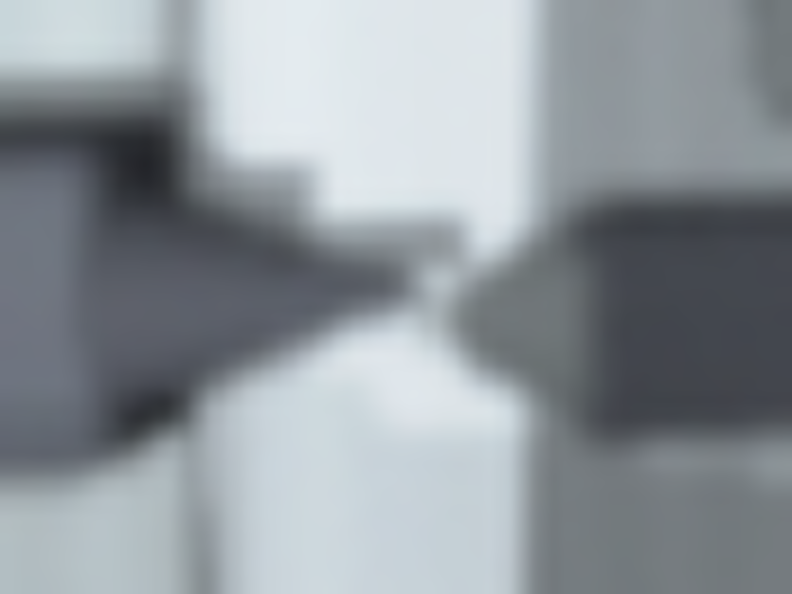

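View pics/w19u.png

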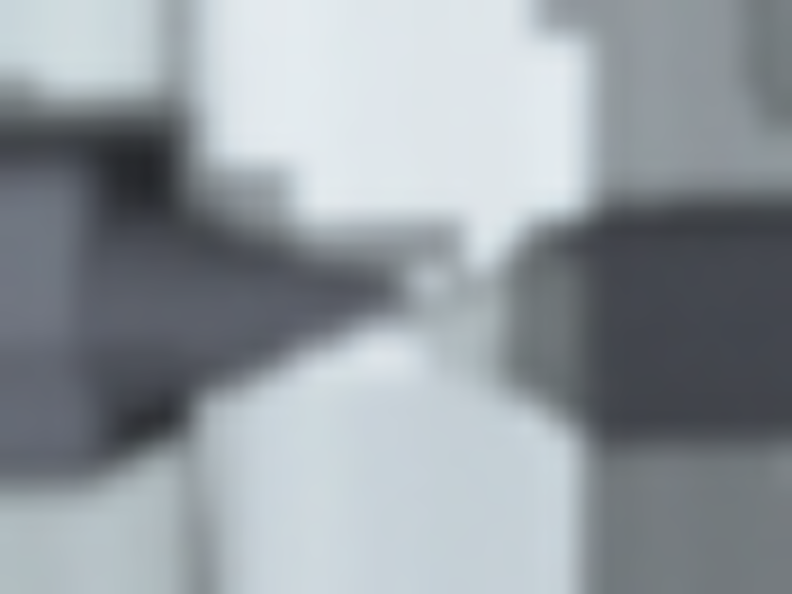

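```bash
cat > tips.py <<'E'
from h import *
import sys
def edges(col,v0,thr_frac=.5):
    # half-level crossings around darkest run near v0
    m=col[int(v0)-2:int(v0)+3].min()
    out=[]
    for s in(-1,1):
        v=int(round(v0)); bg=np.median([col[int(v0)+s*k] for k in range(9,12)]); bg=max(bg,col[int(v0)+s*9]); th=(m+bg)/2
        while abs(v-v0)<14 and col[v]<th: v+=s
        a,b=col[v-s],col[v]; out.append(v-s+s*(th-a)/(b-a+1e-9))
    return out
def run(tag,z=20):
    c=dict(np.load(f"pics/{tag}.npz"));g=cv2.cvtColor(cv2.imread(f"pics/{tag}.png"),cv2.COLOR_BGR2GRAY).astype(float)
    u,v=proj("wrist",[416.7,-38.4,z],c)
    res=[]
    for du in range(-16,17):
        cu=int(round(u))+du; 
        w=onz('wrist',cu,v,z,c); v0=v+1
        col=g[:,cu]; seg=col[int(v)-5:int(v)+8]; v0=int(v)-5+np.argmin(cv2.GaussianBlur(seg.reshape(-1,1),(1,3),0))
        e=edges(col,v0); mid=(e[0]+e[1])/2
        W=onz('wrist',cu,mid,z,c); h=e[1]-e[0]
        res.append((du,W[0],W[1],h)); print(du,'x %.2f y %.2f  h %.2f min %.0f'%(W[0],W[1],h,col[v0]))
run(sys.argv[1])
E
python3 tips.py w19
```

```text
-16 x 406.39 y -33.07  h 6.07 min 57
-15 x 406.72 y -42.44  h 3.45 min 52
-14 x 407.38 y -42.20  h 3.26 min 53
-13 x 408.05 y -41.98  h 3.29 min 64
-12 x 408.95 y -34.82  h 8.42 min 74
-11 x 409.51 y -37.44  h 11.81 min 72
-10 x 410.16 y -37.46  h 11.42 min 78
-9 x 410.81 y -37.43  h 10.80 min 79
-8 x 411.47 y -37.35  h 10.22 min 80
-7 x 412.11 y -37.55  h 8.73 min 87
-6 x 412.75 y -37.67  h 7.09 min 87
-5 x 413.40 y -37.68  h 6.12 min 91
-4 x 414.05 y -37.63  h 5.69 min 89
-3 x 414.70 y -37.45  h 5.12 min 90
-2 x 415.34 y -37.31  h 4.84 min 97
-1 x 415.99 y -37.22  h 4.95 min 111
0 x 416.63 y -37.13  h 5.61 min 145
1 x 417.30 y -36.27  h 3.31 min 152
2 x 417.94 y -36.23  h 3.18 min 153
3 x 418.54 y -37.61  h 7.32 min 166
4 x 419.15 y -38.84  h 6.31 min 167
5 x 419.79 y -38.98  h 7.48 min 160
6 x 420.43 y -38.78  h 8.44 min 128
7 x 421.08 y -38.57  h 9.72 min 113
8 x 421.71 y -38.62  h 10.67 min 105
9 x 422.35 y -38.72  h 11.13 min 95
10 x 422.98 y -38.71  h 11.54 min 82
11 x 423.68 y -35.87  h 3.31 min 69
12 x 424.32 y -35.54  h 2.89 min 67
13 x 424.95 y -35.39  h 2.39 min 68
14 x 425.59 y -35.38  h 2.45 min 68
15 x 426.22 y -35.28  h 2.27 min 68
16 x 426.85 y -35.21  h 2.20 min 69
```

```bash
python3 -m creep '[{"translation":[0.14,0.072,-0.01],"delta_rot":[0,0,0]},{"translation":[0.14,0.072,-0.01],"delta_rot":[0,0,0]},{"translation":[0.143,0.066,0],"delta_rot":[0,0,0]},{"translation":[0.073,0.030,0],"delta_rot":[0,0,0]},{"translation":[0,0,0],"delta_rot":[0,0,0]}]'|grep -E "pos|force"
python3 look.py w20;python3 tips.py w20 
```

```text
ee_pos: [474.2, -83.2, 89.0]
force: [-0.3, -0.6, -2.5]
t 24.3667 th 112.09 deg 1.9563 rad r 35.22 Ft(resist) 0.13 +- 0.24 Fr -0.50 Fz -2.35 pos [474.16 -83.27  88.94] std [0.06 0.03 0.01]
24.42 [474.05 -83.31  88.94] [ 0.01 -0.36 -1.87] 0.11 15.27
208 176 18
-16 x 406.70 y -32.93  h 6.30 min 52
-15 x 407.36 y -32.96  h 6.28 min 51
-14 x 408.02 y -33.09  h 6.38 min 50
-13 x 408.67 y -33.41  h 6.92 min 67
-12 x 409.18 y -37.17  h 13.90 min 73
-11 x 409.84 y -37.29  h 12.53 min 73
-10 x 410.49 y -37.39  h 11.25 min 76
-9 x 411.15 y -37.41  h 10.27 min 76
-8 x 411.81 y -37.31  h 9.59 min 78
-7 x 412.47 y -37.19  h 8.95 min 79
-6 x 413.11 y -37.57  h 7.22 min 83
-5 x 413.76 y -37.79  h 6.06 min 81
-4 x 414.41 y -37.70  h 5.26 min 80
-3 x 415.07 y -37.63  h 4.94 min 85
-2 x 415.72 y -37.56  h 5.08 min 101
-1 x 416.38 y -37.34  h 5.08 min 131
0 x 417.04 y -37.16  h 5.55 min 163
1 x 417.69 y -36.93  h 4.72 min 156
2 x 418.35 y -36.73  h 3.85 min 147
3 x 418.99 y -36.65  h 3.57 min 142
4 x 419.64 y -36.58  h 3.56 min 143
5 x 420.29 y -36.53  h 3.87 min 150
6 x 420.94 y -36.28  h 3.81 min 147
7 x 421.59 y -35.99  h 3.93 min 142
8 x 422.25 y -35.46  h 2.83 min 124
9 x 422.90 y -35.11  h 2.82 min 113
10 x 423.36 y -41.57  h 2.81 min 93
11 x 424.09 y -38.47  h 12.46 min 63
12 x 424.73 y -38.46  h 12.33 min 55
13 x 425.37 y -38.46  h 12.35 min 55
14 x 426.01 y -38.52  h 12.45 min 54
15 x 426.64 y -38.79  h 13.34 min 55
16 x 427.26 y -39.31  h 15.01 min 58
```

View pics/w20u.png

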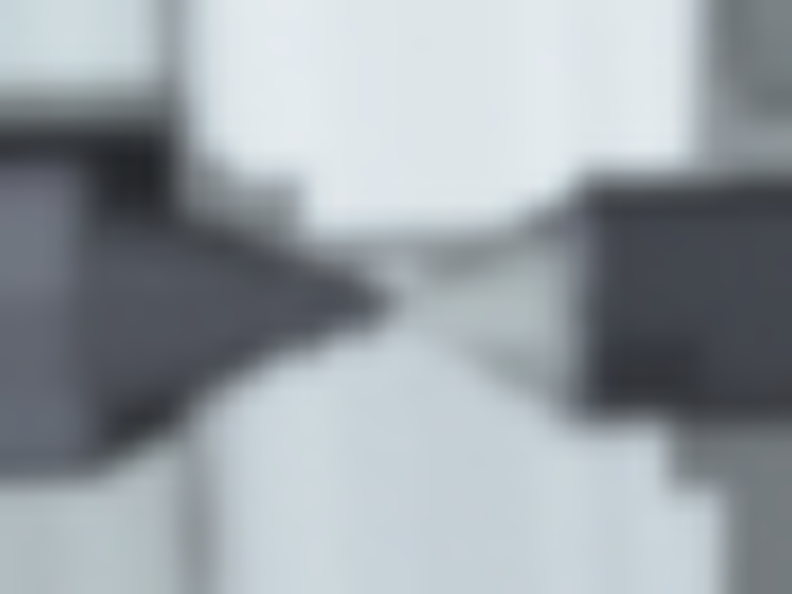

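```bash
python3 -c '
from h import *
c=dict(np.load("pics/w20.npz"))
f=lambda u,v:onz("wrist",208+(u+.5)/18-.5,176+(v+.5)/18-.5,20,c).round(2)
for q in((395,300),(410,295),(400,298),(575,190),(575,405),(575,298),(700,185),(700,415),(90,305)): print(q,f(*q))
print(c["R"])
'
cat > px.py <<'E'
from h import *
import sys
im=cv2.imread(f"pics/{sys.argv[1]}.png");c=dict(np.load(f"pics/{sys.argv[1]}.npz"))
u,v=proj("wrist",[417,-38.4,20],c);x,y=int(u)-12,int(v)-9;cv2.imwrite("pics/px.png",cv2.resize(im[y:y+18,x:x+24],None,fx=32,fy=32,interpolation=cv2.INTER_NEAREST));print(x,y)
E
python3 px.py w20
```

```text
(395, 300) [416.67 -37.98  20.  ]
(410, 295) [417.21 -37.81  20.  ]
(400, 298) [416.85 -37.91  20.  ]
(575, 190) [423.22 -34.2   20.  ]
(575, 405) [423.01 -41.73  20.  ]
(575, 298) [423.12 -37.97  20.  ]
(700, 185) [427.65 -34.07  20.  ]
(700, 415) [427.46 -42.1   20.  ]
(90, 305) [405.52 -38.01  20.  ]
[[ 9.99927543e-01  1.20324489e-02  3.59645624e-04]
 [ 1.14709527e-02 -9.61475039e-01  2.74652811e-01]
 [ 3.65053621e-03 -2.74628785e-01 -9.61543397e-01]]
218 183
```

View pics/px.png

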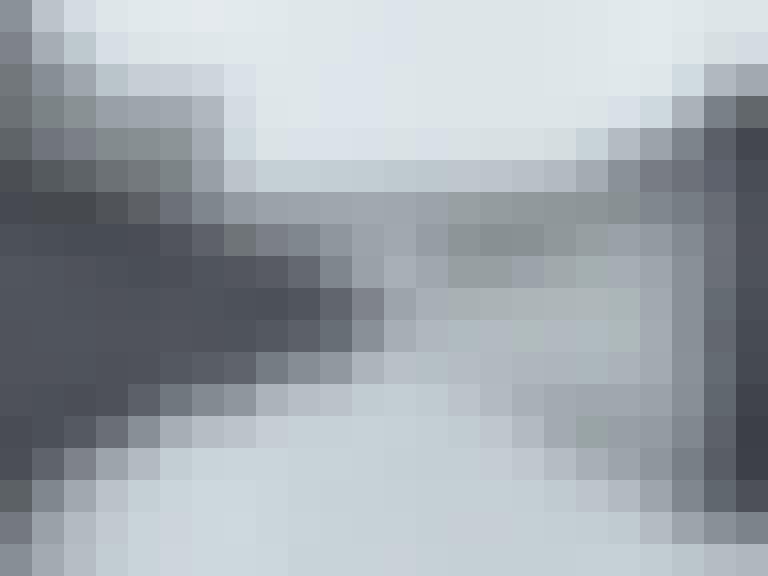

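```bash
python3 -m creep '[{"translation":[0.055,0.021,-0.01],"delta_rot":[0,0,0]},{"translation":[0.055,0.021,-0.01],"delta_rot":[0,0,0]},{"translation":[0.055,0.020,0],"delta_rot":[0,0,0]},{"translation":[0,0,0],"delta_rot":[0,0,0]},{"translation":[0,0,0],"delta_rot":[0,0,0]}]'|grep -E "pos|force"
python3 look.py w21 6;python3 px.py w21 
```

```text
ee_pos: [475.7, -82.7, 88.8]
force: [0.3, -0.7, 0.6]
t 25.1333 th 109.38 deg 1.9090 rad r 35.23 Ft(resist) 0.11 +- 0.08 Fr 0.74 Fz 1.32 pos [475.71 -82.67  88.82] std [0.01 0.01 0.02]
25.18 [475.69 -82.67  88.8 ] [-0.98  1.22  2.45] 0.06 15.89
205 177 18
215 184
```

View pics/px.png

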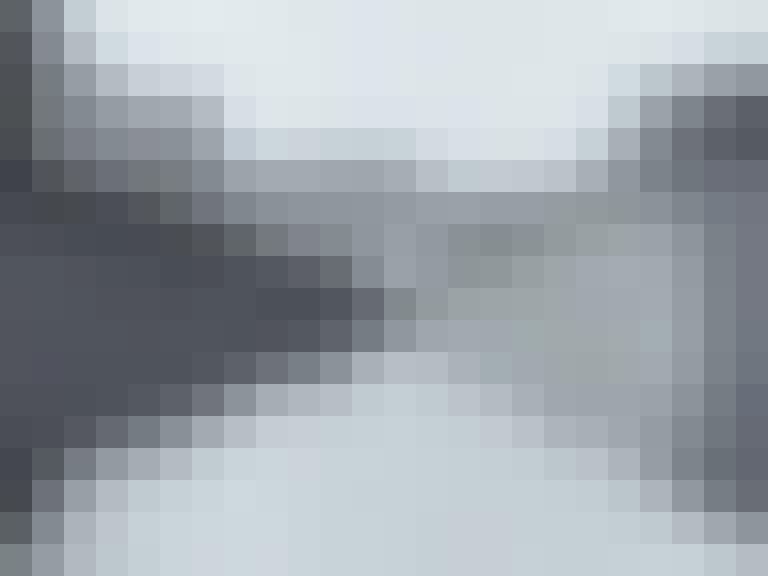

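View pics/w21u.png

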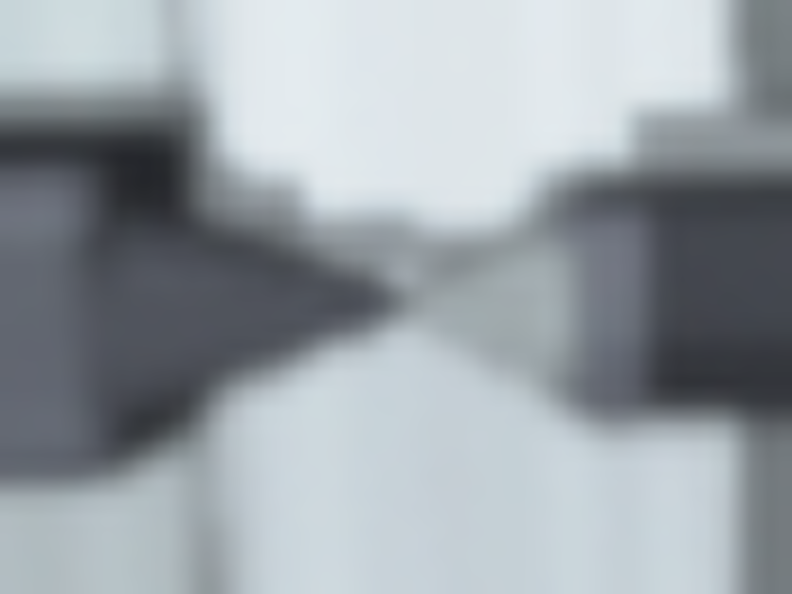

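```bash
python3 -m creep '[{"translation":[0,0,0],"delta_rot":[0,0,0]},{"translation":[0,0,0],"delta_rot":[0,0,0]},{"translation":[0,0,0],"delta_rot":[0,0,0]},{"translation":[0,0,0],"delta_rot":[0,0,0]}]' -0.2
python3 look.py w22 2;python3 px.py w22
```

```text
time_s: 25.57
ee_pos: [475.6, -82.9, 88.6]
ee_rot: [24.0, 90.0, -65.3]
force: [0.7, -0.3, 0.4]
gripper_width: 35.9
t 25.6167 th 109.68 deg 1.9143 rad r 35.09 Ft(resist) -0.70 +- 0.08 Fr -0.22 Fz 0.18 pos [475.58 -82.86  88.61] std [0.01 0.   0.01]
25.67 [475.6  -82.83  88.63] [ 0.21  0.07 -0.43] 0.16 36.65
205 177 18
215 184
```

View pics/px.png

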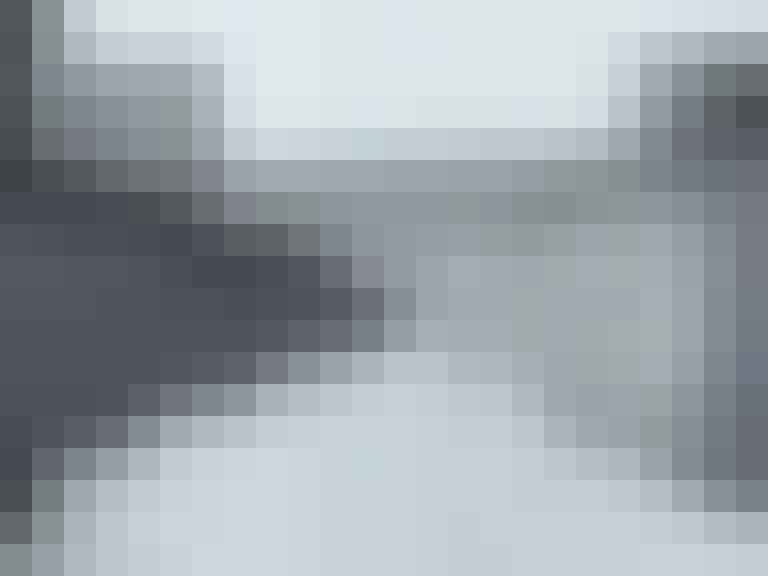

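View pics/w22.png

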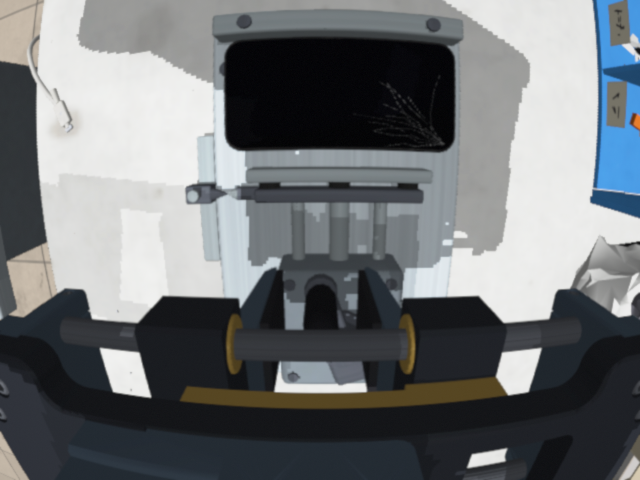

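```bash
python3 -m creep '[{"translation":[0,0,1],"delta_rot":[0,0,0]},{"translation":[0,0,1.5],"delta_rot":[0,0,0]},{"translation":[0,0,1.5],"delta_rot":[0,0,0]},{"translation":[-1,-0.5,1.5],"delta_rot":[0,0,0]},{"translation":[-1.5,-0.7,0],"delta_rot":[0,0,0]}]' 0.2 |grep -E "pos|force"
python3 -m creep '[{"translation":[-1.5,-0.7,0],"delta_rot":[0,0,0]},{"translation":[-1.5,-0.7,-0.5],"delta_rot":[0,0,0]},{"translation":[-0.4,-0.6,-0.5],"delta_rot":[0,0,0]},{"translation":[0,0,0],"delta_rot":[0,0,0]},{"translation":[0,0,0],"delta_rot":[0,0,0]}]'|grep -E "pos|force"
python3 -m creep '[{"translation":[0,0,0],"delta_rot":[0,0,0]},{"translation":[0,0,0],"delta_rot":[0,0,0]}]'|grep -E "pos|force"
python3 look.py w23 2;python3 px.py w23
```

```text
ee_pos: [453.3, -95.2, 146.3]
force: [-0.0, -1.1, -0.4]
ee_pos: [417.0, -115.0, 133.6]
force: [0.8, 0.2, 0.1]
ee_pos: [417.6, -114.7, 133.8]
force: [-0.0, -0.6, -0.1]
t 26.7667 th 178.97 deg 3.1236 rad r 69.90 Ft(resist) 0.47 +- 0.10 Fr -0.23 Fz -0.28 pos [ 417.51 -114.64  133.77] std [0.07 0.02 0.01]
26.82 [ 417.29 -114.6   133.72] [ 0.85 -0.08 -0.26] 0.41 54.75
299 125 18
309 132
```

View pics/px.png

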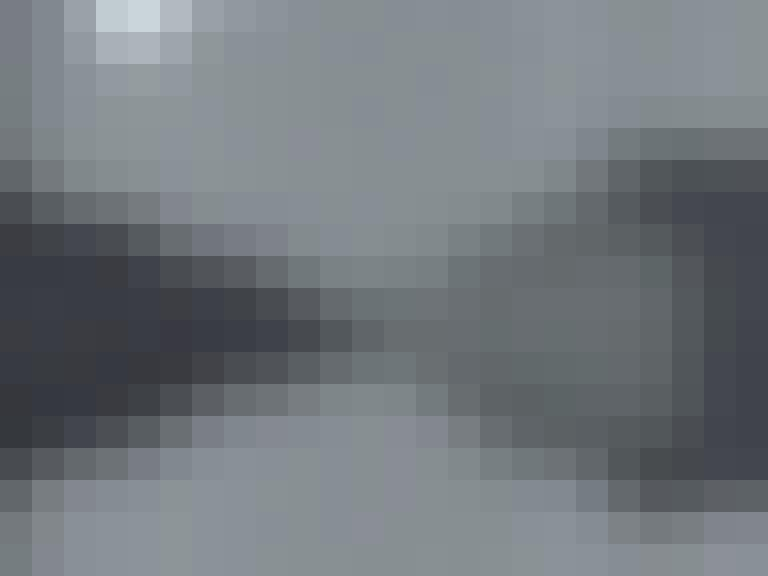

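View pics/w23.png

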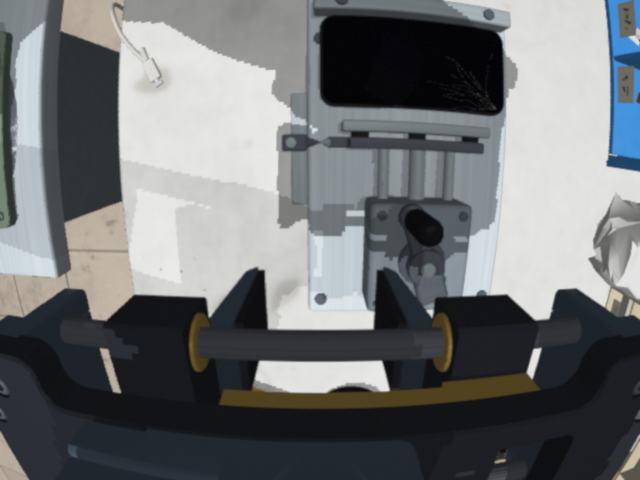

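```bash
cat > fit.py <<'E'
from h import *
import sys
def run(tag,z=20):
    c=dict(np.load(f"pics/{tag}.npz"));g=cv2.cvtColor(cv2.imread(f"pics/{tag}.png"),cv2.COLOR_BGR2GRAY).astype(float)
    u,v=proj("wrist",[416.8,-37.9,z],c);u0,v0=int(round(u)),int(round(v));
    yaw=0.0131
    for du in list(range(-12,-2))+list(range(2,15)):
        col=g[:,u0+du]; 
        # darkness-weighted: edges by half level
        r=np.arange(v0-12,v0+13);w=col[v0-12:v0+13]
        k=np.where(abs(r-v0)<=2)[0];lo=np.min(w[k]);e=[]
        for s in(-1,1):
            bg=np.median(w[:4] if s<0 else w[-4:]);th=(lo+bg)/2;i=len(w)//2
            i=int(k[np.argmin(w[k])])
            while 0<i<len(w)-1 and w[i]<th:i+=s
            e.append(r[i-s]+s*(th-w[i-s])/(w[i]-w[i-s]))
        W=onz('wrist',u0+du,sum(e)/2,z,c); print(du,'x %.2f yf %.2f h %.2f contrast %.0f'%(W[0],W[1]-yaw*(W[0]-416.8),e[1]-e[0],bg-lo))
run(sys.argv[1])
E
python3 fit.py w23
```

```text
-12 x 408.14 yf -38.56 h 9.16 contrast 65
-11 x 408.86 yf -38.58 h 8.37 contrast 76
-10 x 409.58 yf -38.47 h 8.07 contrast 85
-9 x 410.30 yf -38.17 h 8.41 contrast 88
-8 x 411.02 yf -38.01 h 8.15 contrast 90
-7 x 411.74 yf -38.09 h 6.85 contrast 88
-6 x 412.46 yf -38.07 h 5.88 contrast 85
-5 x 413.18 yf -38.07 h 5.08 contrast 82
-4 x 413.90 yf -38.26 h 4.27 contrast 77
-3 x 414.62 yf -38.48 h 3.23 contrast 68
2 x 418.23 yf -38.68 h 5.56 contrast 37
3 x 418.95 yf -38.82 h 6.95 contrast 39
4 x 419.67 yf -38.72 h 8.16 contrast 40
5 x 420.39 yf -38.57 h 9.03 contrast 41
6 x 421.11 yf -38.47 h 10.32 contrast 44
7 x 421.83 yf -38.47 h 11.51 contrast 46
8 x 422.55 yf -38.48 h 11.94 contrast 53
9 x 423.27 yf -38.43 h 11.61 contrast 65
10 x 423.99 yf -38.39 h 11.16 contrast 74
11 x 424.71 yf -38.37 h 10.99 contrast 76
12 x 425.43 yf -38.38 h 11.01 contrast 74
13 x 426.15 yf -38.37 h 11.00 contrast 74
14 x 426.87 yf -38.38 h 11.04 contrast 74
```

```bash
python3 -m creep '[{"translation":[0,-0.1,-1],"delta_rot":[0,0,0]},{"translation":[0,0,-1.5],"delta_rot":[0,0,0]},{"translation":[0,0,-1.5],"delta_rot":[0,0,0]},{"translation":[0,0,-0.4],"delta_rot":[0,0,0]},{"translation":[0,0,0],"delta_rot":[0,0,0]}]' |grep -E "pos|force"
python3 -m creep '[{"translation":[0,0,0],"delta_rot":[0,0,0]},{"translation":[0,0,0],"delta_rot":[0,0,0]},{"translation":[0,0,0],"delta_rot":[0,0,0]}]'|grep -E "pos|force"
python3 look.py w24 3;python3 px.py w24; python3 fit.py w24
```

```text
ee_pos: [416.0, -115.4, 88.8]
force: [-0.1, 1.4, 0.5]
ee_pos: [417.2, -115.9, 90.4]
force: [-0.3, 0.0, -0.4]
t 27.6333 th -179.99 deg -3.1414 rad r 70.28 Ft(resist) -0.47 +- 0.18 Fr 0.22 Fz 0.13 pos [ 417.12 -115.91   90.36] std [0.09 0.02 0.06]
27.68 [ 416.93 -115.87   90.18] [ 0.31 -0.25  0.38] 0.24 54.82
300 123 18
310 130
-12 x 409.72 yf -38.56 h 9.45 contrast 86
-11 x 410.33 yf -38.60 h 8.75 contrast 89
-10 x 410.93 yf -38.61 h 7.90 contrast 90
-9 x 411.54 yf -38.50 h 6.95 contrast 93
-8 x 412.14 yf -38.44 h 6.24 contrast 91
-7 x 412.74 yf -38.47 h 5.54 contrast 88
-6 x 413.35 yf -38.48 h 4.63 contrast 85
-5 x 413.95 yf -38.49 h 3.85 contrast 83
-4 x 414.56 yf -38.54 h 3.52 contrast 80
-3 x 415.16 yf -38.56 h 3.33 contrast 72
2 x 418.18 yf -38.70 h 5.81 contrast 39
3 x 418.79 yf -38.61 h 7.46 contrast 38
4 x 419.39 yf -38.67 h 8.99 contrast 39
5 x 420.00 yf -38.69 h 9.93 contrast 41
6 x 420.60 yf -38.57 h 11.01 contrast 41
7 x 421.20 yf -38.40 h 12.35 contrast 39
8 x 421.80 yf -38.40 h 13.82 contrast 37
9 x 422.41 yf -38.43 h 14.59 contrast 38
10 x 423.01 yf -38.44 h 14.45 contrast 49
11 x 423.62 yf -38.45 h 13.78 contrast 70
12 x 424.22 yf -38.46 h 13.47 contrast 78
13 x 424.83 yf -38.45 h 13.49 contrast 76
14 x 425.43 yf -38.46 h 13.47 contrast 75
```

View pics/px.png

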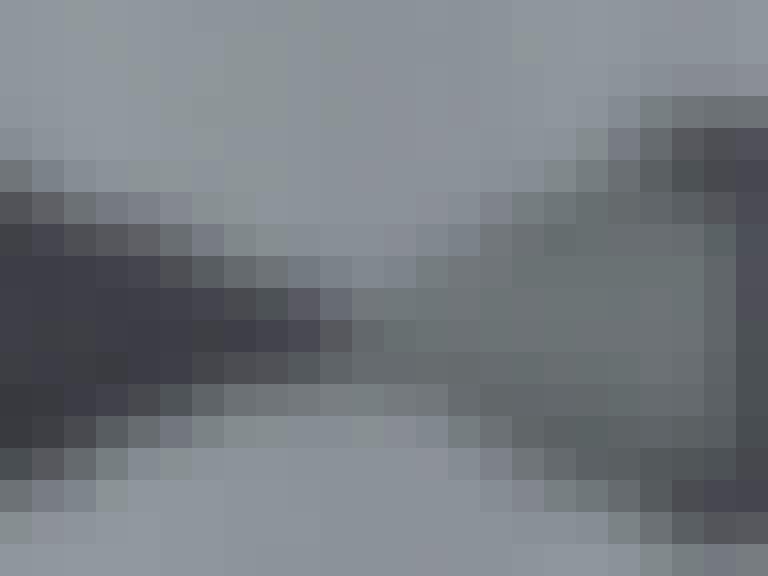

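View pics/w24u.png

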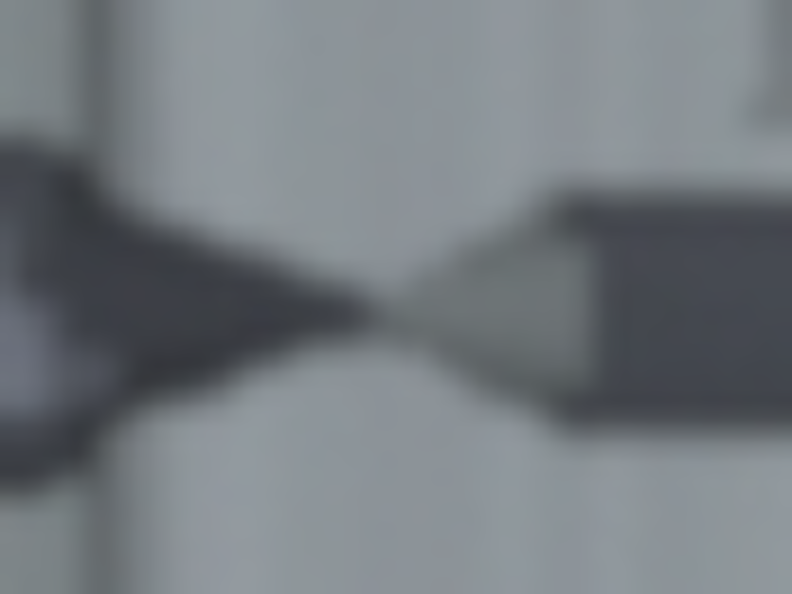

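```bash
python3 -m creep '[{"translation":[0,0,2],"delta_rot":[0,0,0]},{"translation":[0,0,2.5],"delta_rot":[0,0,0]},{"translation":[-1,0,2.5],"delta_rot":[0,0,0]},{"translation":[-1,-2,2],"delta_rot":[0,0,0]},{"translation":[-1,-3,1],"delta_rot":[0,0,0]}]' |grep -E "pos|force"
python3 -m creep '[{"translation":[0,-3,0],"delta_rot":[0,0,0]},{"translation":[0,-3,0],"delta_rot":[0,0,0]},{"translation":[0,-3,0],"delta_rot":[0,0,0]},{"translation":[0,-3,0],"delta_rot":[0,0,0]},{"translation":[0,-2,0],"delta_rot":[0,0,0]}]'|grep -E "pos|force"
python3 -m creep '[{"translation":[0,-1,0],"delta_rot":[0,0,0]},{"translation":[0,0,0],"delta_rot":[0,0,0]},{"translation":[0,0,0],"delta_rot":[0,0,0]},{"translation":[0,0,0],"delta_rot":[0,0,0]}]'|grep -E "time|pos|force"
python3 - <<'E'
from h import *
p=optics.grab_frame('top')[0][:,:,::-1];cv2.imwrite('pics/top25.png',p);crop(p,240,170,430,285,4,'pics/top25c.png')
p=optics.grab_frame('scene')[0][:,:,::-1];cv2.imwrite('pics/scene25.png',p);crop(p,230,190,430,315,4,'pics/scene25c.png')
E
```

```text
ee_pos: [387.3, -165.3, 192.4]
force: [1.0, -1.5, -0.3]
ee_pos: [386.5, -308.4, 189.9]
force: [0.4, 0.6, -0.2]
time_s: 28.9
ee_pos: [386.4, -314.5, 189.6]
force: [-0.4, 0.2, 0.4]
```

View pics/top25c.png

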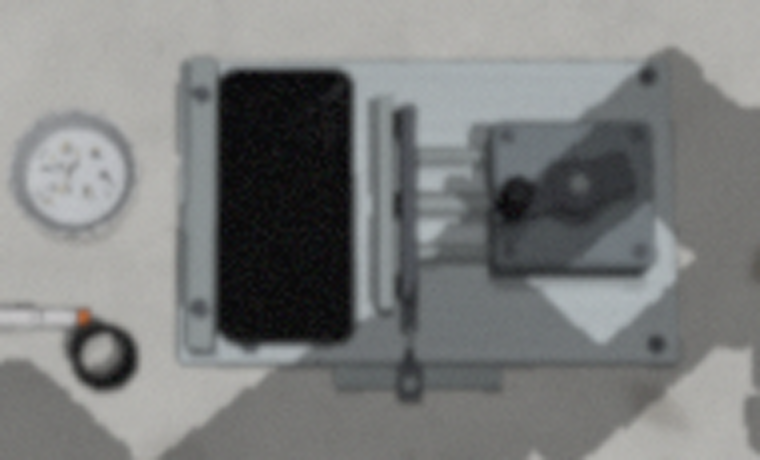

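View pics/scene25c.png

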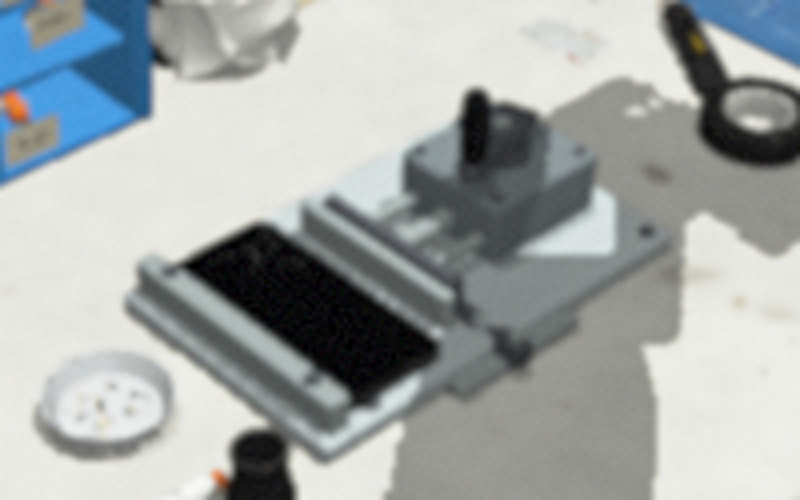

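```bash
python3 -c "
from workcell import env
print(env.job_done())"
```

```text
the job is handed in; nothing more can be done
None
```

The phone is home against the fence and the pusher's pointer is stopped opposite the index, arrived at forwards. The job is handed in at about 29 s of the 72 s allowed. I drove the pusher only through the crank grip.

- **Pressing home:** I wound clockwise until the grip resistance rose at the fence, then held it about 1 s. The press was about 12–16 N: roughly 16 N from the grip force and 12–13 N from the crank angle past contact.
- **Setting to the index:** I wound the pusher back about 4 mm past the index and brought it forward. It overshot slightly on that approach but stayed short of the index. I finished in small forward steps, then released and withdrew.

**Last checks:**
- **Pointers:** a wrist view from almost straight above, after release, put the two cone axes within about 0.1 mm of each other. The crank-angle estimate just before release agreed (about −0.05 mm).
- **Phone:** it sits square on the fence in the top and side views.
- **Bystanders:** the dish, loupe, screwdriver and tape look undisturbed.
- **Hand:** it stands clear, with no contact force.

**Disagreements and what I could not check:**
- Some earlier wrist views, taken at an angle with shadows, gave pointer offsets that differed by up to about 0.7 mm. I trusted the shadow-free overhead view instead.
- I could not measure the slack directly. It follows from the last motion being forward, and I saw no shift of the crank grip on release.

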